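# Next core to the inspection camera

### The job

Change over the part at the inspection camera: lay the short core that lies alone on the single saddle into the empty cradle of the three-place rack, so that it lies in line with the row, and let go of it. Then take the long core out of the rack and hold it up in front of the camera, its axis pointing straight at the lens and its middle 180 mm straight out from the lens (either end may face the camera), and finish while still holding it there. Do not drop a core, do not bump the camera, and leave the other core in the rack and the things lying about as they are.

Things in the scene. Friction and masses are not known exactly. Their poses are not given: they have to be found in the camera images.
- long_core: the long black winding core, lying in a cradle of the rack: barrel of 38 mm diameter between two flanges 62 mm across and 4 mm thick; 115 mm over the flanges, plus a hub nose 7 mm long at the +z end; about 70 g. Origin: centre of the outer face of the flange without nose; z runs along the core to the nose end. Lying, its axis is level, 60 mm above the bench
- long_core_mid (a point): middle of the long core, on its axis, 57.5 mm along z from its origin
- short_core: the short black winding core lying alone on the saddle: same barrel (38 mm) and flanges (62 mm x 4 mm) but 90 mm over the flanges (plus 7 mm nose at +z); 70 g or so. Origin and z axis as for the long core; axis 60 mm above the bench while it lies
- short_core_mid (a point): middle of that short core, on its axis, 45 mm along z from its origin
- rack_core: another short core exactly like it, lying in a cradle of the rack from the start; it stays there. Origin and z axis likewise
- empty_seat (a point): where the middle of the short core lies when seated in the rack's empty cradle, 60 mm above the bench; z is the direction of the core's axis there (it may lie either way round; its flanges are then in line with the other short core's). A small orange dot marks the floor of this cradle
- rack: rack, fixed: aluminium base 110 x 206 x 8 mm with three cradles at y = -72, 0 and +72 mm. Origin: centre of the underside. Cores lie along its x, their plain flanges at x = -45 mm, noses to +x. Each cradle is two green V-notched plates like the saddle's. Neighbouring barrels are 34 mm apart: open the fingers to about 62 mm
- saddle: single saddle, fixed: aluminium base 110 x 70 x 8 mm with one cradle; the short core lies along its x, middle over the origin (centre of the underside). The cradle is two green V-notched plates 8 mm thick at x = -29 and +29 mm, 50 mm clear between them for the fingers; they carry the barrel, with 8 mm end play each way for a short core; V arms end 59 mm above the bench, 30 mm beside the axis
- head: the small blue inspection camera (52 x 46 x 46 mm), on a black carriage on a fixed steel column 18 mm in diameter and 397 mm high (30 mm behind this origin; grey foot 90 x 90 x 12 mm). Origin: on the line of sight, inside the camera, 70 mm behind the lens glass; it looks along its -x
- lens (a point): centre of the lens's front glass (metal ring 40 mm in diameter round it). The camera looks along this point's -x axis, which points down by 0.26 to 0.61 rad from level; height and tilt of the camera differ from start to start and stay fixed during the work
- focus (a point): the inspection point: 180 mm straight out from the lens along the camera's line of sight, about 0.17 to 0.31 m above the bench; its x axis is that line (pointing back to the lens)
- shelf_corner (a point): the near right-hand lower corner of the grey shelf over the bench (does not move). From here its front edge runs left and away along world (0.5, 0.87, 0), its right end along (0.87, -0.5, 0): draw wrist and arm back towards the robot when carrying things past it. Left of the rack stands an open carton 250 mm high; the steel fixture beside rack and saddle is up to 206 mm high (its red lever)
- pliers: pliers with red handles lying on the bench, 176 x 52 x 14 mm; leave alone
- tape_roll: roll of brown tape lying flat, 101 mm in diameter, 48 mm high; leave alone
- star_disc: toothed black disc lying flat on the bench, 68 mm in diameter, 9 mm thick; leave alone
- stop_plate: steel plate with two holes lying flat, 40 x 64 x 12 mm; leave alone

How it is judged (in metres and radians):
On the way, in this order (a step that is already met when the one before it is completed fails the run):
1. the short core from the saddle lies in the empty cradle, let go (distance between short_core_mid and empty_seat below 0.014 m and angle between the z axis of short_core and the z axis of empty_seat, either way round below 0.1 rad and contact force between the fingers and short_core below 0.05 N and linear speed of short_core below 0.02 m/s), for 0.3 s.
2. the long core has been taken out of its cradle (height (world z) of long_core_mid above 0.13 m and contact force between the fingers and long_core above 0.5 N), for 0.2 s.
At the end, for the whole second after the job is handed in: The short core lies released in the formerly empty cradle (within 14 mm, 0.1 rad), the other rack core is within 15 mm of its start, and the fingers hold the long core still and free in the air, middle within 20 mm of the inspection point, axis within 0.17 rad of the line of sight (all of step 1 and distance of rack_core from where it was at the start of the episode below 0.015 m and distance between long_core_mid and focus below 0.02 m and angle between the z axis of long_core and the x axis of focus, either way round below 0.17 rad and contact force between the fingers and long_core above 1 N and contact force between long_core and head below 0.05 N and contact force between long_core and rack below 0.05 N and linear speed of long_core below 0.03 m/s); the arm keeps its last pose, push and grip.
It fails at once if the camera is bumped (over 3 N) (contact force between anything else and head above 3 N).
It fails at once if a core is dropped (falls free faster than 0.6 m/s) ((contact force between the fingers and short_core below 0.05 N and linear speed of short_core above 0.6 m/s) or (contact force between the fingers and long_core below 0.05 N and linear speed of long_core above 0.6 m/s)).
It fails at once if the other core in the rack is shifted by over 15 mm (distance of rack_core from where it was at the start of the episode above 0.015 m).
It fails at once if a thing lying about is moved by over 30 mm (distance of any of pliers, tape_roll, star_disc, stop_plate from where it was at the start of the episode above 0.03 m).
It also fails if it takes over 61 s, if anything falls off the work surface, if the arm or the gripper's body presses on something with over 40 N, if the wrist force passes 120 N, or if a joint passes its speed limit or range.

### The arm

A 6-joint arm with a two-finger parallel gripper is mounted at the origin on a cart in front of the work surface, level with it; the furniture and walls round the work are solid. World frame = base frame: x ahead of the robot, y to its left, z up, the work surface at z = 0. Lengths are in mm, angles in degrees, forces in N, time in s.
With the tool pointing down it reaches from about 300 to 850 mm from the base axis. Payload 4.2 kg.
Tool frame: the origin (TCP) lies midway between the tips of the shut fingers; the grasp point (between the pads) lies pinch_z behind it (pinch_z is the distance from the TCP to the grasp point, in mm); z points along the fingers, y is the line along which they close (so a half turn about z gives the same grasp; the last joint's range is limited). The gripper opens to 91 mm and grips with 3 to 60 N. Pads are 32 mm wide; open, the fingers measure 118 mm over their backs; the gripper's body (76 mm by 178 mm) begins 60 mm behind the grasp point.
Start: joints at [-75.057, 18.312, 89.639, -0, 72.044, -1.146], TCP at [159.349, -552.495, 213.976] pointing down, gripper open.
Joint ranges: [-177.97, 177.97], [-48.28, 115.42], [12.27, 149.76], [-77.06, 257.06], [2.81, 150.46], [-146.56, 146.56]. Speed limits (degrees/s): [147.25, 147.25, 180, 180, 180, 180].

### API

Orientations are given as [roll, pitch, yaw] about the fixed x, y, z axes, in that order (R = Rz(yaw) Ry(pitch) Rx(roll)).
In Python, from workcell import state, grab_frame, job_done, masks_of, landmark_of, pinch_z gives the robot as it stands. The module is installed in compiled form; this text tells all that it offers.
- The arm moves only by the tool move_arm, never from a script. Its argument "plan" is a list of rows, each an object of numbers: "x", "y", "z": the shift along the tool's x, y, z in mm; "rx", "ry", "rz": the turn, a rotation vector about the tool's x, y, z in rad. A call has 1 to 10 rows; each row shifts and turns the commanded pose from where the row before left it, along the tool's axes as they then stand; what a row does not reach is not made up. A row lasts 1/10 s, in which the tool goes at most 50 mm and 8.59 degrees, less where a joint would pass 70% of its speed; a pose out of reach is approached as far as the arm can. A call is refused whole if a number of a shift passes 50 or a number of a turn 0.15, either way. A call with a gripper value outside its range is refused whole. "grip" is the opening, from 0 (shut) to 1 (fully open), set as the call begins (left out, the last holds). The fingers move at their own pace and stop on an object; "squeeze" is the grip in N (left out, the last holds). Time passes only in rows, so rows that do not move let the fingers close. It gives the time, the measured TCP pose, the force, the opening and the grip force at its end, in the units of the state.
- state(): the state, without advancing time (a new reading comes with each control period).
- grab_frame(name): name is "side" or "top" or "wrist"; returns a dict with "img" (400x640x3 uint8, red, green, blue), "z_map" (400x640 float32, mm along the optical axis (not along the pixel's ray), 0 where there is no reading), "fx", "fy", "cx", "cy" (pixels), "rvec" (rotation vector, rad) and "tvec" (3), from world to camera coordinates, as OpenCV has them. Camera axes: x right, y down, z forward; pixel columns grow to the right and rows downward; lengths in mm; the calibration is good to about 2 mm. A picture is of the moment at which its call begins.
- job_done(): hands the job in; it is judged then, once.
Trained networks look in the newest picture that a camera, given by its name, has taken for a name from the list of things; names that differ only in an ending like _2 or _b are one class to them, and where a whole thing is asked for, a point or a joint stands for the part that bears it (a point fixed in the world has none). Each returns a list of dicts, best first, with "p" (0 to 1); they miss things now and then, are a little off and sometimes report something else, mostly with a low value. They report only what shows in the picture. A call takes as long as a camera call.
- masks_of(camera, label): "pixels" (400x640 bool, what is visible of it) and "box" ([centre column, centre row, width, height] in pixels, round what is visible of it).
- landmark_of(camera, label): "point" ([column, row] in pixels: a listed point, or the origin of a listed thing).
The state is a dict: "time_s": time; "qpos": joint angles; "qvel": joint speeds; "effort": joint torques, N m; "ee_pos": TCP position; "ee_rot": TCP orientation; "force": force on the tool from outside, world axes, zero at the start; "torque": the same for the moment, N m; "gripper_width": finger opening in mm; "gripper_force": force on a finger pad.
Only numpy, scipy, OpenCV 4.12 (cv2) and the standard library are available. Lean on these libraries where they do the work, as an engineer would, in place of code of your own. Each camera call takes 0.05 s, during which the arm holds its last target. There are 200 camera calls.

## Working session

There is one attempt and no reset: what is moved stays moved. The work goes in short steps, Python scripts to look and compute and a tool call to move; the robot and the scene stay as the last step left them, time stands still between calls to the robot, and variables do not carry over. Pictures are saved under pics/ and viewed, at most 12 in all, crops included, and the job is handed in when it is done.

Besides the shell and the picture viewer there is one more tool, called as a command line: name --argument value ..., lists and objects as JSON in quotes. move_arm: Moves the arm, as the interface text tells. Its arguments: {"type":"object","properties":{"plan":{"type":"array","items":{"type":"object","properties":{"x":{"type":"number"},"y":{"type":"number"},"z":{"type":"number"},"rx":{"type":"number"},"ry":{"type":"number"},"rz":{"type":"number"}}}},"grip":{"type":"number"},"squeeze":{"type":"number"}},"required":["plan"]}

```bash
mkdir -p pics; cat > h.py <<'E'
import numpy as np, cv2
from workcell import *
from scipy.spatial.transform import Rotation as Rn
np.set_printoptions(precision=1,suppress=True)
def cam(f):
    R=cv2.Rodrigues(np.array(f['rvec'],float))[0]; return R,np.array(f['tvec'],float).ravel()
def pts(f,mask=None):
    z=f['z_map']; m=z>0
    if mask is not None: m&=mask
    v,u=np.nonzero(m); d=z[v,u]
    P=np.stack([(u-f['cx'])/f['fx']*d,(v-f['cy'])/f['fy']*d,d],1)
    R,t=cam(f); return (P-t)@R
def ray(f,p):
    R,t=cam(f); d=R.T@np.array([(p[0]-f['cx'])/f['fx'],(p[1]-f['cy'])/f['fy'],1]); return -R.T@t,d/np.linalg.norm(d)
def proj(f,X):
    R,t=cam(f); c=np.atleast_2d(X)@R.T+t; return np.c_[c[:,0]/c[:,2]*f['fx']+f['cx'],c[:,1]/c[:,2]*f['fy']+f['cy']]
def tri(rs):
    A=sum(np.eye(3)-np.outer(d,d) for o,d in rs); b=sum((np.eye(3)-np.outer(d,d))@o for o,d in rs); return np.linalg.solve(A,b)
def save(f,n): cv2.imwrite('pics/'+n,f['img'][:,:,::-1])
E
python3 - <<'E'
from h import *
s=state();print(s['ee_pos'],s['ee_rot'],s['qpos'],pinch_z,s['gripper_width'])
F={}
for c in ['side','top']:
    f=grab_frame(c);F[c]=f;save(f,c+'1.png')
    R,t=cam(f);print(c,'campos',-R.T@t)
    for n in ['long_core','short_core','rack_core','empty_seat','lens','focus','head','saddle','rack','short_core_mid','long_core_mid','shelf_corner']:
        l=landmark_of(c,n)
        out=[]
        for x in l[:3]:
            u,v=map(int,np.round(x['point'])); d=0
            if 0<=u<640 and 0<=v<400:
                mm=np.zeros((400,640),bool);mm[v,u]=1;q=pts(f,mm);d=q[0] if len(q) else 0
            out.append((np.round(x['p'],2),np.round(x['point'],1),d))
        print(n,out)
np.savez('f1.npz',**{c+k:np.array(v) for c in F for k,v in F[c].items()})
E
```

```text
[ 159.2 -552.   213.1] [-179.9   -0.    16.1] [-75.1  18.4  89.7  -0.   72.   -1.1] 18.8 90.88375603231968
side campos [410.8 657.2 954.7]
long_core [(np.float64(0.81), array([331.8, 314.9]), array([468.2, -17.3,  70.2]))]
short_core [(np.float64(0.56), array([351. , 233.4]), array([ 447.7, -285.2,   74.9]))]
rack_core [(np.float64(0.58), array([354.2, 333. ]), array([415.7,  26.6,  74.2]))]
empty_seat []
lens [(np.float64(0.9), array([311. , 131.3]), array([ 587. , -514.9,  237.7])), (np.float64(0.5), array([310.1, 330.4]), array([493.5, 139. , 225.4]))]
focus []
head [(np.float64(0.94), array([287.6, 109.7]), array([ 628.6, -407.5,  359.3]))]
saddle [(np.float64(0.95), array([335.5, 254.8]), array([ 483.7, -264.9,    7.5])), (np.float64(0.53), array([378.1, 262.9]), array([ 370. , -242.6,   15.8]))]
rack [(np.float64(0.51), array([315.2, 228.9]), array([ 554.6, -360.9,    6.8]))]
short_core_mid [(np.float64(0.95), array([336.5, 238.8]), array([ 484.6, -256.5,   75.4]))]
long_core_mid []
shelf_corner [(np.float64(0.8), array([300.9, 151. ]), array([ 656.5, -739.3,   17.1]))]
top cam
[... 502 characters left out ...]
 557.5, -191. ,  431.1]))]
focus []
head [(np.float64(0.88), array([415.7, 158.2]), array([ 629.3, -417.2,  366.4]))]
saddle [(np.float64(0.6), array([347.8, 225.6]), array([ 486.3, -265.2,   75. ])), (np.float64(0.38), array([348.5, 224. ]), array([ 492.2, -265. ,   79.6]))]
rack [(np.float64(0.81), array([266.2, 220.3]), array([507.1,  -4.4,  58.5]))]
short_core_mid [(np.float64(0.89), array([345.6, 225.3]), array([ 489.1, -258.8,   78.7]))]
long_core_mid [(np.float64(0.59), array([260.2, 221. ]), array([502.1,  11.9,  76.7])), (np.float64(0.48), array([321.5, 179.5]), array([ 562. , -186.4,  432. ]))]
shelf_corner [(np.float64(0.7), array([321.6, 187.3]), array([ 623.6, -183.3,    4.5]))]
```

View pics/side1.png

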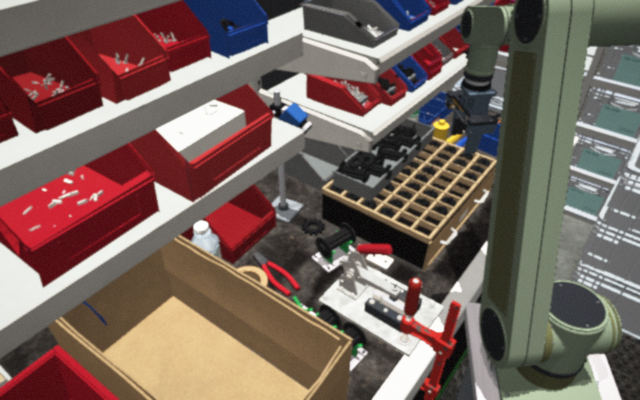

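View pics/top1.png

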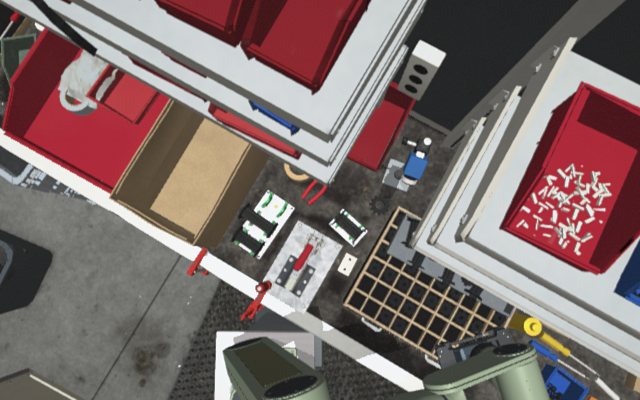

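The side view shows the blue head at (290,112), its foot at (288,208), and the rack at (335,325), mostly hidden by the carton. The top view shows the rack at (265,222) with its free cradle top right at (275,205), the saddle at (348,226), the fixture at (305,255) and the shelf corner near (330,182). I'll move the wrist camera closer.

move_arm --plan '[{"x": 36,"y": -23,"z": -12},{"x": 36,"y": -23,"z": -12},{"x": 36,"y": -23,"z": -12},{"x": 36,"y": -23,"z": -12},{"x": 36,"y": -23,"z": -12},{"x": 36,"y": -23,"z": -12},{"x": 36,"y": -23,"z": -12},{"x": 36,"y": -23,"z": -12}]' --grip 1

```text
schema error: expected keys x, y, z, rx, ry, rz
```

```bash
python3 - <<'E'
from h import *
s=state();print(s['time_s'],s['ee_pos'],s['ee_rot'])
f=grab_frame('wrist');R,t=cam(f);print('wristcam',-R.T@t,R[2],f['fx'])
a=f['img'][:,:,::-1]
F=dict(np.load('f1.npz'));top=F['topimg'][120:300,210:450,::-1]
top=cv2.resize(top,None,fx=2.6,fy=2.6,interpolation=cv2.INTER_CUBIC)
cv2.imwrite('pics/topcrop.png',top);cv2.imwrite('pics/w1.png',a)
np.savez('w1.npz',**{k:np.array(v) for k,v in f.items()})
for n in ['short_core','short_core_mid','saddle','long_core_mid','rack_core','empty_seat','lens','rack']:
    print(n,[(round(float(x['p']),2),np.round(x['point'],1)) for x in landmark_of('wrist',n)[:3]])
E
```

```text
1.3 [ 159.3 -552.5  214. ] [180.   -0.   16.1]
wristcam [ 241.3 -528.8  384.9] [-0.3 -0.1 -1. ] 317.7387828394612
short_core []
short_core_mid []
saddle []
long_core_mid []
rack_core []
empty_seat []
lens []
rack []
```

move_arm --plan '[{"x": 36,"y": -23,"z": -12,"rx": 0,"ry": 0,"rz": 0},{"x": 36,"y": -23,"z": -12,"rx": 0,"ry": 0,"rz": 0},{"x": 36,"y": -23,"z": -12,"rx": 0,"ry": 0,"rz": 0},{"x": 36,"y": -23,"z": -12,"rx": 0,"ry": 0,"rz": 0},{"x": 36,"y": -23,"z": -12,"rx": 0,"ry": 0,"rz": 0},{"x": 36,"y": -23,"z": -12,"rx": 0,"ry": 0,"rz": 0},{"x": 36,"y": -23,"z": -12,"rx": 0,"ry": 0,"rz": 0},{"x": 36,"y": -23,"z": -12,"rx": 0,"ry": 0,"rz": 0}]' --grip 1

```text
time_s: 2.55
ee_pos: [386.0, -294.4, 310.7]
ee_rot: [180.0, -0.0, 16.1]
force: [0.1, -0.4, -1.1]
gripper_width: 90.6
gripper_force: 0.0
```

```bash
python3 - <<'E'
from h import *
s=state();print(s['time_s'],s['ee_pos'],s['ee_rot'])
f=grab_frame('wrist');R,t=cam(f);print('wristcam',-R.T@t,R[2],f['fx'])
a=f['img'][:,:,::-1]
cv2.imwrite('pics/w1.png',a)
np.savez('w1.npz',**{k:np.array(v) for k,v in f.items()})
for n in ['short_core','short_core_mid','long_core_mid','empty_seat','lens','rack']:
    print(n,[(round(float(x['p']),2),np.round(x['point'],1)) for x in landmark_of('wrist',n)[:3]])
E
```

```text
2.55 [ 386.  -294.4  310.7] [180.   -0.   16.1]
wristcam [ 467.8 -270.7  481.6] [-0.3 -0.1 -1. ] 317.7387828394612
short_core [(0.69, array([338.4, 117.6]))]
short_core_mid [(0.79, array([324.2,  88.5]))]
long_core_mid []
empty_seat []
lens []
rack [(0.66, array([123.,  20.]))]
```

View pics/w1.png

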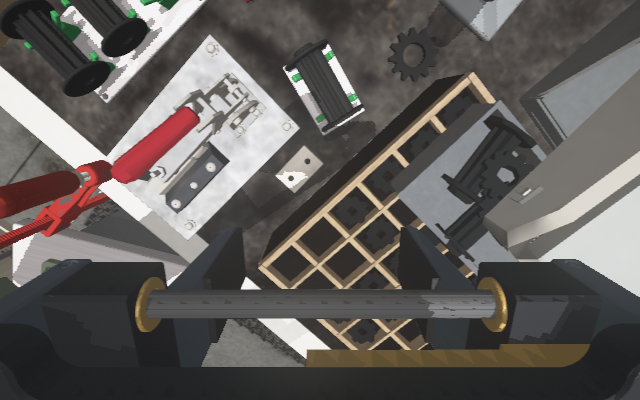

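View pics/topcrop.png

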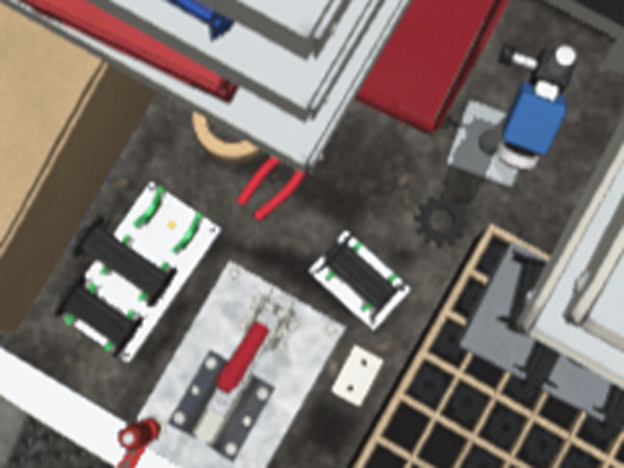

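```bash
python3 - <<'E'
from h import *
f=dict(np.load('w1.npz'))
# cylinder axis of core lying at sight: black pixels cloud z 45..95 near saddle
P=pts(f)
m=(abs(P[:,0]-485)<80)&(abs(P[:,1]+262)<80)&(P[:,2]>64)&(P[:,2]<100)
Q=P[m];print(len(Q),Q.mean(0),Q[:,2].max())
c,_,ang=cv2.minAreaRect(Q[:,:2].astype(np.float32));print(cv2.minAreaRect(Q[:,:2].astype(np.float32)))
u=np.linalg.svd(Q[:,:2]-Q[:,:2].mean(0))[2][0];print('axis',u,np.degrees(np.arctan2(u[1],u[0])))
for n in ['short_core']:
    k=masks_of('wrist',n); print([ (x['p'],x['box']) for x in k])
# height map from top
F=dict(np.load('f1.npz'));t={k[3:]:F[k] for k in F if k.startswith('top')}
print('top fx',t['fx'])
T=pts(t);T=T[(T[:,0]>250)&(T[:,0]<760)&(T[:,1]>-560)&(T[:,1]<250)]
s=20
H=np.full((26,42),-9.);
for x,y,z in T:
    i=int((x-250)//s);j=int((y+560)//s);
    if 0<=i<26 and 0<=j<42:H[i,j]=max(H[i,j],z)
print('y  ',' '.join('%4d'%(-560+s*j) for j in range(41,-1,-1)))
for i in range(25,-1,-1):print('%4d'%(250+s*i),' '.join('%4d'%H[i,j] for j in range(41,-1,-1)))
E
```

```text
2619 [ 487.3 -266.2   75.5] 99.88586719691419
((476.6949768066406, -270.97900390625), (163.05564880371094, 115.61583709716797), 79.19622039794922)
axis [-0.7 -0.8] -131.05476205882226
[(0.81, [322.2, 85.4, 83.9, 94.2]), (0.54, [110.9, 29.6, 77.9, 59.1]), (0.42, [411.3, 54.7, 42.8, 52.0])]
top fx 405.19734660475757
y    260  240  220  200  180  160  140  120  100   80   60   40   20    0  -20  -40  -60  -80 -100 -120 -140 -160 -180 -200 -220 -240 -260 -280 -300 -320 -340 -360 -380 -400 -420 -440 -460 -480 -500 -520 -540 -560
 750   -9   10   10   10   11  777  797  798  798  798  798  796   -9  812  811  810  810   -9   -9   -9   -9   -9   -9   -9   -9   -9  796  797  797  797  789   18   17   19  138    4    8    5    5   -9   -9    6
 730   -9   11   13   13   13   14  795  797  797  797  799  825  841  841  812  811  810   -9  837   -9  836  816  817  817  817  817  823  798  798  798   19   20   21  120  135    7    6    6    6   -9    4    4
 710   -9   13   13   12   14   12   15   13  795  798  798  797  843  845  845  844  810  866  867  867  852  814  814  815  816  831  858 
[... 4319 characters left out ...]
  120  120  118  120  119  120  124  115  170  189  494
 290   -9   -9   -9   -9   -9   -9   -9    6    6    7    8    8    6  207  224  218   51   54   56   52   51   18   19    5    5    5    8  122  118  101  121  119  116  124  115  114  121  117  122  118  154  170
 270   -9   -9   -9   -9   -9   -9   -9   -9    5    6    7    7    6   95  211   19   19   54   48   56   51   19   18    5    4    5  106  120  118  118  118  103  118  118  119  123  120  118  121  119  121  120
 250   -9   -9   -9   -9   -9   -9   -9   -9   -9   -9   -2    8   96   97   67   19   22   18   21   49   20   18    5    6    6    4  119  119  104  122  118  118  119  119  122  125  120  121  121  120  123  119
```

The wrist view shows the saddle with the short core at (322,85), the stop plate at (298,170), the fixture at (190,135) and the rack's edge at top left. The top crop shows the long core in the rack's middle cradle and the orange-dot cradle at the end near the shelf. Next I'll look at the rack up close.

move_arm --plan '[{"x": 23,"y": -39,"z": 0,"rx": 0,"ry": 0,"rz": 0},{"x": 23,"y": -39,"z": 0,"rx": 0,"ry": 0,"rz": 0},{"x": 23,"y": -39,"z": 0,"rx": 0,"ry": 0,"rz": 0},{"x": 23,"y": -39,"z": 0,"rx": 0,"ry": 0,"rz": 0},{"x": 0,"y": 0,"z": 0,"rx": 0,"ry": 0,"rz": -0.145},{"x": 0,"y": 0,"z": 0,"rx": 0,"ry": 0,"rz": -0.145},{"x": 0,"y": 0,"z": 0,"rx": 0,"ry": 0,"rz": -0.145},{"x": 0,"y": 0,"z": 0,"rx": 0,"ry": 0,"rz": -0.145},{"x": 0,"y": 0,"z": 0,"rx": 0,"ry": 0,"rz": 0}]' --grip 1

```text
time_s: 3.85
ee_pos: [429.8, -121.4, 309.6]
ee_rot: [-180.0, 0.0, 49.2]
force: [0.7, -0.1, 0.4]
gripper_width: 91.0
gripper_force: 0.0
```

```bash
cat >> h.py <<'E'
def look(tag,names,view=True):
    s=state();print('t',s['time_s'],s['ee_pos'],s['ee_rot'])
    f=grab_frame('wrist');np.savez(tag+'.npz',**{k:np.array(v) for k,v in f.items()})
    if view: save(f,tag+'.png')
    out={}
    for n in names:
        l=landmark_of('wrist',n);out[n]=[(round(float(x['p']),2),[round(float(v),1) for v in x['point']]) for x in l[:3]];print(n,out[n])
    return f,out
E
python3 - <<'E'
from h import *
f,o=look('w2',['long_core_mid','empty_seat','rack','rack_core','long_core'])
P=pts(f)
for (lo,hi) in [(5,14),(40,95)]:
    m=(P[:,0]>380)&(P[:,0]<640)&(P[:,1]>-90)&(P[:,1]<90)&(P[:,2]>lo)&(P[:,2]<hi);print(lo,m.sum(),P[m].mean(0))
E
```

```text
t 3.85 [ 429.8 -121.4  309.6] [-180.     0.    49.2]
long_core_mid [(0.62, [294.4, 38.6])]
empty_seat [(0.39, [351.7, 40.6])]
rack [(0.74, [297.0, 58.4])]
rack_core [(0.66, [240.6, 96.0])]
long_core [(0.86, [295.0, 87.8])]
5 7860 [505.9 -11.1   8.7]
40 7088 [477.2  25.   69.7]
```

View pics/w2.png

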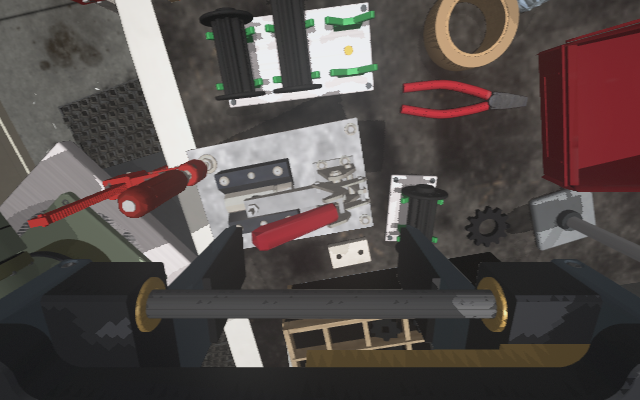

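The rack is fully in view: rack core at (237,55), long core at (295,45), and the empty cradle with its orange dot at (348,50). The plain flanges face the fixture. I'll take a second view for stereo.

move_arm --plan '[{"x": 35,"y": 10,"z": 0,"rx": 0,"ry": 0,"rz": 0},{"x": 35,"y": 10,"z": 0,"rx": 0,"ry": 0,"rz": 0},{"x": 0,"y": 0,"z": 0,"rx": 0,"ry": 0,"rz": 0}]' --grip 1

```text
time_s: 4.45
ee_pos: [493.7, -78.8, 309.2]
ee_rot: [-180.0, -0.1, 49.4]
force: [-0.9, 0.1, -0.5]
gripper_width: 90.9
gripper_force: 0.0
```

```bash
python3 - <<'E'
from h import *
f3,o3=look('w3',['long_core_mid','empty_seat','rack_core','long_core'])
f2=dict(np.load('w2.npz'));f1=dict(np.load('w1.npz'))
def dot(f):
    h=cv2.cvtColor(f['img'],cv2.COLOR_RGB2HSV);m=(h[...,0]>15)&(h[...,0]<32)&(h[...,1]>110)&(h[...,2]>120);m[260:]=0
    n,l,st,c=cv2.connectedComponentsWithStats(m.astype(np.uint8));
    return [(c[i],st[i,4]) for i in range(1,n) if 15<st[i,4]<400]
d2,d3=dot(f2),dot(f3);print(d2,d3)
for f,d in((f2,d2),(f3,d3)):
    for c,_ in d:
        o,r=ray(f,c);print('dot on z=8:',o+r*(8-o[2])/r[2])
if d2 and d3: print('tri dot',tri([ray(f2,d2[0][0]),ray(f3,d3[0][0])]))
for f in(f2,f3):
    P=pts(f);g=f['img'].reshape(-1,3)[f['z_map'].ravel()>0].max(1)
    m=(P[:,0]>360)&(P[:,0]<640)&(P[:,1]>-110)&(P[:,1]<90)&(P[:,2]>4)&(P[:,2]<14)&(g>190)
    # base: biggest cluster
    c=np.median(P[m],0);print('base',m.sum(),c,cv2.minAreaRect(P[m][:,:2].astype(np.float32)))
    for nm,c0 in(('rackcore',(440,45)),('long',(500,8))):
        pass
    dark=(g<75)&(P[:,2]>66)&(P[:,2]<97)&(P[:,0]>380)&(P[:,0]<620)&(P[:,1]>-80)&(P[:,1]<110)
    Q=P[dark]
    crit=(cv2.TERM_CRITERIA_EPS+cv2.TERM_CRITERIA_MAX_ITER,50,.1)
    ax=np.array([np.cos(np.radians(55)),np.sin(np.radians(55))]);w=Q[:,:2]@np.array([-ax[1],ax[0]])
    _,lb,ce=cv2.kmeans(w.astype(np.float32)[:,None],2,None,crit,5,cv2.KMEANS_PP_CENTERS)
    for k in(0,1):
        q=Q[lb.ravel()==k];u=np.linalg.svd(q-q.mean(0))[2][0];u=u if u[1]>0 else -u
        a=(q-q.mean(0))@u
        print('core',len(q),q.mean(0),'zmax',np.percentile(q[:,2],99),'yaw',np.degrees(np.arctan2(u[1],u[0])),'mid',q.mean(0)+u*(a.min()+a.max())/2,'len',np.ptp(a))
for a,b in (('w1','w2'),):
    pass
E
```

```text
t 4.45 [493.7 -78.8 309.2] [-180.    -0.1   49.4]
long_core_mid [(0.77, [278.6, 103.3])]
empty_seat [(0.43, [334.5, 108.3])]
rack_core [(0.93, [228.6, 153.7])]
long_core [(0.94, [281.3, 148.0]), (0.24, [398.7, 295.8])]
[(array([348.1,  49.9]), np.int32(55))] []
dot on z=8: [558.4 -29.3   8. ]
base 7061 [518.6 -20.1   8.4] ((468.7813720703125, -33.70329284667969), (215.90904235839844, 204.69766235351562), 56.1057014465332)
core 2562 [500.4  13.8  74.4] zmax 90.52423566775707 yaw 57.37956673590932 mid [500.8  14.3  74.4] len 100.04452845794393
core 2720 [442.5  54.8  75.6] zmax 91.1474384573078 yaw 56.00023116518092 mid [441.8  53.9  75.6] len 97.62386580492162
base 5974 [520.  -20.5   8.5] ((470.1918640136719, -34.85552978515625), (217.07789611816406, 200.41868591308594), 55.684207916259766)
core 2131 [508.7  23.8  76.1] zmax 91.00656180395478 yaw 56.240841749770404 mid [508.5  23.5  76.1] len 122.23345142575232
core 2153 [443.   53.4  75.6] zmax 91.06871079712158 yaw 56.63038749305373 mid [442.7  53.   75.6] len 96.89245183442804
```

```bash
python3 - <<'E'
from h import *
for t in('w1','w2'):
    f=dict(np.load(t+'.npz'))
    P=pts(f);I=f['img'].reshape(-1,3)[f['z_map'].ravel()>0].astype(int);g=I.max(1)
    m=(g<75)&(abs(P[:,0]-487)<75)&(abs(P[:,1]+264)<75)&(P[:,2]>66)&(P[:,2]<96);q=P[m]
    for _ in range(3):
        u=np.linalg.svd(q[:,:2]-q[:,:2].mean(0))[2][0];u=u if u[1]>0 else -u
        c=q[:,:2].mean(0);n=np.array([-u[1],u[0]]);q=q[abs((q[:,:2]-c)@n)<34]
    a=(q[:,:2]-c)@u;b=(q[:,:2]-c)@n
    print(t,len(q),'yaw',np.degrees(np.arctan2(u[1],u[0])),'z',np.percentile(q[:,2],[50,99]),'extmid',c+u*(a.min()+a.max())/2+n*(b.min()+b.max())/2,np.ptp(a),np.ptp(b))
    # landmark
    w=(I.min(1)>150)&(abs(P[:,0]-487)<90)&(abs(P[:,1]+264)<90)&(P[:,2]>4)&(P[:,2]<12)
    print('base',w.sum(),cv2.minAreaRect(P[w][:,:2].astype(np.float32)))
f1=dict(np.load('w1.npz'));F=dict(np.load('f1.npz'));T={k[3:]:F[k] for k in F if k.startswith('top')};S={k[4:]:F[k] for k in F if k.startswith('side')}
print('mid',tri([ray(f1,[324.2,88.5]),ray(T,[345.6,225.3]),ray(S,[336.5,238.8])]),'orig',tri([ray(f1,[338.4,117.6]),ray(T,[359.4,234.5]),ray(S,[351,233.4])]))
print('lens',tri([ray(T,[405.2,181.9]),ray(S,[311,131.3])]),'head',tri([ray(T,[415.7,158.2]),ray(S,[287.6,109.7])]),'shelf',tri([ray(T,[321.6,187.3]),ray(S,[300.9,151])]))
E
```

```text
w1 2360 yaw 47.291145050963735 z [74.5 91.1] extmid [ 489.9 -267.3] 96.5648290152878 58.837130500544305
base 1010 ((454.1263122558594, -245.45387268066406), (114.5854721069336, 160.54736328125), 53.675209045410156)
w2 1202 yaw 55.08139447875316 z [73.8 90.7] extmid [ 498.8 -261.6] 79.44878653574061 58.86636533477881
base 691 ((472.7013244628906, -254.12100219726562), (107.5543212890625, 129.68862915039062), 60.050682067871094)
mid [ 486.1 -264.2   68.6] orig [ 455.2 -299.6   60.4]
lens [ 575.4 -400.8  307.5] head [ 632.  -419.3  353.5] shelf [ 556.  -185.   388.8]
```

move_arm --plan '[{"x": -41,"y": 19,"z": 8,"rx": 0,"ry": 0,"rz": 0},{"x": -41,"y": 19,"z": 8,"rx": 0,"ry": 0,"rz": 0},{"x": -41,"y": 19,"z": 8,"rx": 0,"ry": 0,"rz": 0},{"x": -41,"y": 19,"z": 8,"rx": 0,"ry": 0,"rz": 0},{"x": -41,"y": 19,"z": 8,"rx": 0,"ry": 0,"rz": 0},{"x": -41,"y": 19,"z": 8,"rx": 0,"ry": 0,"rz": 0},{"x": 0,"y": 0,"z": 0,"rx": 0,"ry": 0,"rz": 0}]' --grip 1

```text
time_s: 5.4
ee_pos: [414.1, -345.7, 260.8]
ee_rot: [-179.9, 0.1, 48.9]
force: [0.4, 0.4, 0.9]
gripper_width: 91.3
gripper_force: 0.0
```

```bash
cat >> h.py <<'E'
def core(f,c0,L=97,zc=66,r=75):
    P=pts(f);g=f['img'].reshape(-1,3)[f['z_map'].ravel()>0].max(1)
    m=(g<75)&(abs(P[:,0]-c0[0])<r)&(abs(P[:,1]-c0[1])<r)&(P[:,2]>zc)&(P[:,2]<zc+30);q=P[m]
    for _ in range(4):
        u=np.linalg.svd(q[:,:2]-q[:,:2].mean(0))[2][0];u=u if u[1]>0 else -u
        c=q[:,:2].mean(0);n=np.array([-u[1],u[0]]);q=q[abs((q[:,:2]-c)@n)<34]
    # barrel only -> axis, from highest ridge
    a=(q[:,:2]-c)@u;b=(q[:,:2]-c)@n
    k=(abs(a)<30);pf=np.polyfit(a[k],b[k],1)
    print(len(q),'yaw',np.degrees(np.arctan2(u[1],u[0])),'barrelslope',np.degrees(np.arctan(pf[0])),'z',np.percentile(q[:,2],[50,99]),'extmid',c+u*(a.min()+a.max())/2+n*(b.min()+b.max())/2,np.ptp(a),np.ptp(b),'barrel b',[b[k].min(),b[k].max()])
E
python3 - <<'E'
from h import *
f,o=look('w4',['short_core','short_core_mid','lens','head'])
core(f,(488,-267))
E
```

```text
t 5.4 [ 414.1 -345.7  260.8] [-179.9    0.1   48.9]
short_core [(0.83, [323.6, 124.8])]
short_core_mid [(0.58, [325.3, 81.6])]
lens []
head []
2929 yaw 47.72259299611603 barrelslope -0.04578586632564727 z [75.1 91.1] extmid [ 489.2 -266.8] 97.08851917122544 60.34931906145037 barrel b [np.float64(-16.21459589098943), np.float64(16.818045935771618)]
```

View pics/w4.png

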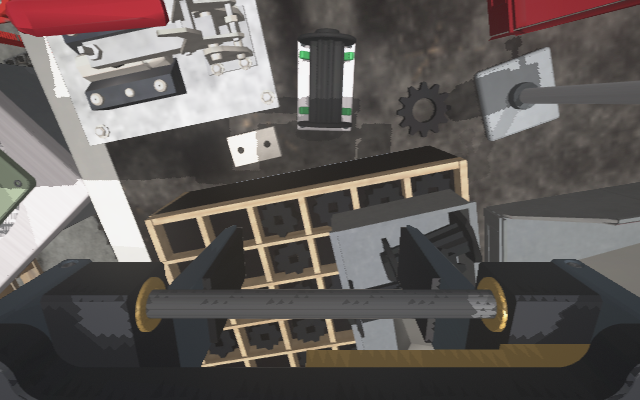

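```bash
cat >> h.py <<'E'
def green(f,c0,yaw,r=70):
    P=pts(f);I=f['img'].reshape(-1,3)[f['z_map'].ravel()>0].astype(int)
    u=np.array([np.cos(np.radians(yaw)),np.sin(np.radians(yaw))]);n=np.array([-u[1],u[0]])
    d=P[:,:2]-np.array(c0);a=d@u;b=d@n
    m=(I[:,1]>I[:,0]+40)&(I[:,1]>I[:,2]+40)&(abs(a)<r)&(abs(b)<40)&(P[:,2]>25)&(P[:,2]<70)
    for s in(-1,1):
        for t in(-1,1):
            k=m&(a*s>0)&(b*t>0)
            if k.sum():print('green',s,t,k.sum(),'a',np.percentile(a[k],[5,95]),'b',np.percentile(b[k],[5,95]),'z',P[k,2].max())
def goto(pos,yaw,tilt,s=None):
    "tool-frame delta: grasp point (on axis) at pos, core level along yaw, tool tilted by tilt about its y"
    R=Rn.from_euler('xyz',[180,0,yaw],degrees=True)*Rn.from_rotvec([0,np.radians(tilt),0])
    tcp=np.array(pos)+R.apply([0,0,pinch_z if not callable(pinch_z) else pinch_z()])
    return delta(tcp,R)
def delta(tcp,R):
    s=state();R0=Rn.from_euler('xyz',s['ee_rot'],degrees=True)
    print('tcp target',tcp,'world d',tcp-np.array(s['ee_pos']),'| shift in present tool axes',R0.inv().apply(tcp-np.array(s['ee_pos'])),'| turn',np.round((R0.inv()*R).as_rotvec(),3),'| shift in target axes',R.inv().apply(tcp-np.array(s['ee_pos'])))
E
python3 - <<'E'
from h import *
f=dict(np.load('w4.npz'))
green(f,(487,-267),47.7)
goto((487.5,-267.5,60),47.7,15)
goto((487.5,-267.5,160),47.7,15)
f=dict(np.load('w3.npz')); print('seat'); green(f,(558.8,-29.7),56);print('long');green(f,(499.5,10.2),56)
E
```

```text
green -1 -1 43 a [-33.  -27.6] b [-30.5 -23. ] z 60.006631938566315
green -1 1 45 a [-32.9 -27.4] b [18.2 25.9] z 59.96251720555433
green 1 -1 72 a [23.7 30.2] b [-31.  -21.7] z 60.13375910033146
green 1 1 67 a [23.8 30.2] b [17.6 26. ] z 60.42737006159364
tcp target [ 490.8 -263.9   41.8] world d [  73.5   76.5 -220.7] | shift in present tool axes [105.9   5.8 220.7] | turn [-0.   0.3  0. ] | shift in target axes [ 45.3   2.9 240.6]
tcp target [ 490.8 -263.9  141.8] world d [  73.5   76.5 -120.7] | shift in present tool axes [105.9   5.9 120.7] | turn [-0.   0.3  0. ] | shift in target axes [ 71.2   2.9 144. ]
seat
green -1 -1 63 a [-31.5 -25.6] b [-28.   -0.4] z 60.011199621882966
green -1 1 54 a [-31.7 -26. ] b [ 1.2 27.8] z 59.79007935045991
green 1 -1 141 a [25.5 32. ] b [-26.5  -2. ] z 59.71516734357175
green 1 1 142 a [25.4 32.1] b [ 1.5 27.7] z 59.81627396139046
long
green -1 -1 19 a [-31.5 -26.3] b [-27.5 -20.3] z 59.389201133407084
green -1 1 29 a [-31.4 -25.8] b [22.4 28.1] z 58.90572362100858
green 1 -1 49 a [25.6 31.9] b [-27.5 -18.2] z 60.12555074147593
green 1 1 48 a [25.6 32.6] b [19.7 29. ] z 69.90266644712459
```

The short core is at (326,80) with its nose away from the robot, and its axis is clear of the star disc at (423,108) and the stop plate at (255,148). I'll tilt the tool 15° so the wrist camera stays off the carton later, and go above the core.

move_arm --plan '[{"x": 0,"y": 0,"z": 0,"rx": 0,"ry": 0,"rz": 0.02},{"x": 0,"y": 0,"z": 0,"rx": 0,"ry": 0.131,"rz": 0},{"x": 0,"y": 0,"z": 0,"rx": 0,"ry": 0.131,"rz": 0},{"x": 19,"y": 1,"z": 31,"rx": 0,"ry": 0,"rz": 0},{"x": 19,"y": 1,"z": 31,"rx": 0,"ry": 0,"rz": 0},{"x": 19,"y": 1,"z": 31,"rx": 0,"ry": 0,"rz": 0},{"x": 18,"y": 1,"z": 31,"rx": 0,"ry": 0,"rz": 0},{"x": 0,"y": 0,"z": 0,"rx": 0,"ry": 0,"rz": 0},{"x": 0,"y": 0,"z": 0,"rx": 0,"ry": 0,"rz": 0}]' --grip 0.8

```text
time_s: 6.55
ee_pos: [490.2, -265.2, 161.9]
ee_rot: [-180.0, -15.0, 48.3]
force: [0.1, -0.4, 0.1]
gripper_width: 73.1
gripper_force: 0.0
```

```bash
python3 - <<'E'
from h import *
print(state()['ee_pos'],state()['ee_rot'])
goto((487.4,-269.6,60),47.7,15)
E
```

```text
[ 490.2 -265.2  161.9] [-180.   -15.    48.3]
tcp target [ 490.7 -266.    41.8] world d [   0.5   -0.8 -120. ] | shift in present tool axes [-31.3   0.9 115.9] | turn [-0.  0.  0.] | shift in target axes [-31.3   0.9 115.9]
```

move_arm --plan '[{"x": -9.4,"y": 0.9,"z": 35,"rx": 0,"ry": 0,"rz": 0.01},{"x": -9.4,"y": 0,"z": 35,"rx": 0,"ry": 0,"rz": 0},{"x": -6.25,"y": 0,"z": 23,"rx": 0,"ry": 0,"rz": 0},{"x": -6.25,"y": 0,"z": 23,"rx": 0,"ry": 0,"rz": 0},{"x": 0,"y": 0,"z": 0,"rx": 0,"ry": 0,"rz": 0},{"x": 0,"y": 0,"z": 0,"rx": 0,"ry": 0,"rz": 0}]' --grip 0.8

```text
time_s: 7.15
ee_pos: [490.9, -267.8, 42.9]
ee_rot: [-180.0, -15.0, 47.6]
force: [0.3, -0.7, -0.8]
gripper_width: 73.0
gripper_force: 0.0
```

move_arm --plan '[{"x": 0,"y": 0,"z": 0,"rx": 0,"ry": 0,"rz": 0},{"x": 0,"y": 0,"z": 0,"rx": 0,"ry": 0,"rz": 0},{"x": 0,"y": 0,"z": 0,"rx": 0,"ry": 0,"rz": 0},{"x": 0,"y": 0,"z": 0,"rx": 0,"ry": 0,"rz": 0},{"x": 0,"y": 0,"z": 0,"rx": 0,"ry": 0,"rz": 0},{"x": 0,"y": 0,"z": 0,"rx": 0,"ry": 0,"rz": 0},{"x": 0,"y": 0,"z": 0,"rx": 0,"ry": 0,"rz": 0}]' --grip 0 --squeeze 20

```text
time_s: 7.85
ee_pos: [489.9, -266.2, 41.7]
ee_rot: [-179.8, -15.0, 47.6]
force: [-2.8, 1.7, 5.0]
gripper_width: 37.5
gripper_force: 20.0
```

move_arm --plan '[{"x": 3,"y": 0,"z": -10,"rx": 0,"ry": 0,"rz": 0},{"x": 7,"y": 0,"z": -27,"rx": 0,"ry": 0,"rz": 0},{"x": 10,"y": 0,"z": -37,"rx": 0,"ry": 0,"rz": 0},{"x": 10,"y": 0,"z": -37,"rx": 0,"ry": 0,"rz": 0},{"x": 27,"y": -25,"z": -28,"rx": 0,"ry": 0,"rz": 0},{"x": 27,"y": -25,"z": -26,"rx": 0,"ry": 0,"rz": 0},{"x": 24,"y": -30,"z": 7,"rx": 0,"ry": 0,"rz": 0},{"x": 8,"y": -10,"z": 3,"rx": 0,"ry": 0,"rz": 0},{"x": 0,"y": 0,"z": 0,"rx": 0.038,"ry": 0,"rz": -0.142},{"x": 0,"y": 0,"z": 0,"rx": 0,"ry": 0,"rz": 0}]' --squeeze 25

```text
time_s: 8.85
ee_pos: [473.3, -153.6, 221.4]
ee_rot: [-179.9, -15.0, 56.0]
force: [1.0, -0.9, -0.7]
gripper_width: 37.8
gripper_force: 25.0
```

```bash
python3 - <<'E'
from h import *
s=state();print(s['ee_pos'],s['ee_rot'],s['gripper_width'],s['gripper_force'],s['force'],s['qpos'])
goto((558.8,-29.7,250),56,15)
E
```

```text
[ 473.3 -153.6  221.4] [-179.9  -15.    56. ] 37.82209437947193 24.99413698911667 [ 1.  -0.9 -0.7] [-29.4  10.  101.6  16.2  68.   -1.4]
tcp target [561.5 -25.7 231.8] world d [ 88.3 127.9  10.5] | shift in present tool axes [152.8   1.8  30.1] | turn [-0.  0.  0.] | shift in target axes [152.8   1.6  30.1]
```

move_arm --plan '[{"x": 38,"y": 0.5,"z": 7.5,"rx": 0,"ry": 0,"rz": 0},{"x": 38,"y": 0.5,"z": 7.5,"rx": 0,"ry": 0,"rz": 0},{"x": 38,"y": 0.5,"z": 7.5,"rx": 0,"ry": 0,"rz": 0},{"x": 38.5,"y": 0.3,"z": 7.5,"rx": 0,"ry": 0,"rz": 0},{"x": 0,"y": 0,"z": 0,"rx": 0,"ry": 0,"rz": 0},{"x": 0,"y": 0,"z": 0,"rx": 0,"ry": 0,"rz": 0}]'

```text
time_s: 9.45
ee_pos: [560.8, -25.6, 231.2]
ee_rot: [-179.8, -15.0, 55.9]
force: [-0.9, -0.3, -1.0]
gripper_width: 37.4
gripper_force: 25.0
```

```bash
python3 - <<'E'
from h import *
f,_=look('w5',[])
s=state();print(s['ee_pos'],s['ee_rot'],s['gripper_force'],s['force'],s['qpos'])
goto((558.8,-29.7,62),56,15)
E
```

```text
t 9.45 [560.8 -25.6 231.2] [-179.8  -15.    55.9]
[560.4 -26.3 231.3] [-179.8  -15.    55.9] 24.995597898960114 [-0.8  0.4 -0.4] [-12.2  13.3  95.8  15.3  66.1  16.3]
tcp target [561.5 -25.7  43.8] world d [   1.2    0.6 -187.4] | shift in present tool axes [-47.3   1.3 181.4] | turn [-0.  0. -0.] | shift in target axes [-47.4   0.6 181.3]
```

View pics/w5.png

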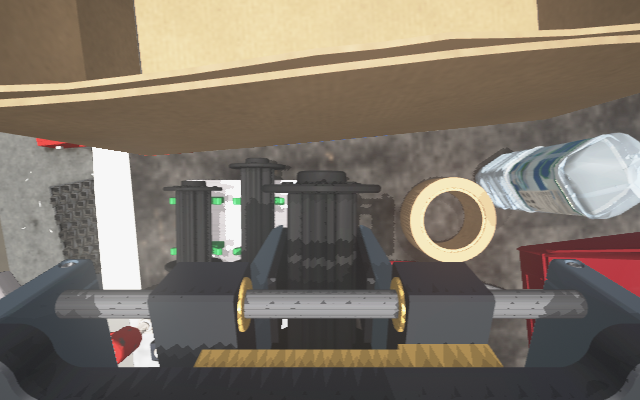

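The held core at (325,225) is centred over its place. The rack core is at (195,225), the long core at (258,215), the carton rim is along row 80–100 and the tape roll is at (448,218), all clear. Descending in two parts.

move_arm --plan '[{"x": -10,"y": 0.3,"z": 39,"rx": 0,"ry": 0,"rz": 0},{"x": -10,"y": 0.3,"z": 39,"rx": 0,"ry": 0,"rz": 0},{"x": -8,"y": 0.3,"z": 30,"rx": 0,"ry": 0,"rz": 0},{"x": -6.5,"y": 0,"z": 25,"rx": 0,"ry": 0,"rz": 0},{"x": 0,"y": 0,"z": 0,"rx": 0,"ry": 0,"rz": 0},{"x": 0,"y": 0,"z": 0,"rx": 0,"ry": 0,"rz": 0}]'

```text
time_s: 10.1
ee_pos: [561.8, -26.1, 94.9]
ee_rot: [-179.8, -15.0, 55.9]
force: [-0.2, -0.1, 0.0]
gripper_width: 37.6
gripper_force: 25.0
```

```bash
python3 - <<'E'
from h import *
s=state();print(s['ee_pos'],s['ee_rot'],s['gripper_force'],s['force'])
goto((558.8,-29.7,61),56,15)
E
```

```text
[561.8 -26.1  94.9] [-179.8  -15.    55.9] 24.995708763599396 [-0.2 -0.1  0. ]
tcp target [561.5 -25.7  42.8] world d [ -0.3   0.4 -52.1] | shift in present tool axes [-13.3  -0.3  50.4] | turn [-0. -0. -0.] | shift in target axes [-13.3  -0.5  50.4]
```

move_arm --plan '[{"x": -5.3,"y": -0.3,"z": 20,"rx": 0,"ry": 0,"rz": 0},{"x": -4,"y": 0,"z": 15,"rx": 0,"ry": 0,"rz": 0},{"x": -2.6,"y": 0,"z": 10,"rx": 0,"ry": 0,"rz": 0},{"x": -1.4,"y": 0,"z": 5.4,"rx": 0,"ry": 0,"rz": 0},{"x": 0,"y": 0,"z": 0,"rx": 0,"ry": 0,"rz": 0},{"x": 0,"y": 0,"z": 0,"rx": 0,"ry": 0,"rz": 0},{"x": 0,"y": 0,"z": 0,"rx": 0,"ry": 0,"rz": 0}]'

```text
time_s: 10.8
ee_pos: [562.2, -24.7, 43.3]
ee_rot: [-180.0, -15.1, 56.0]
force: [-0.4, 0.2, -0.2]
gripper_width: 37.4
gripper_force: 25.0
```

```bash
python3 - <<'E'
from h import *
s=state();print(s['ee_pos'],s['ee_rot'],s['gripper_force'],s['force'],s['torque'])
E
```

```text
[562.2 -24.7  43.3] [-180.   -15.1   56. ] 24.995648860931396 [-0.4  0.2 -0.2] [-0.2  0.   0. ]
```

move_arm --plan '[{"x": -0.7,"y": 0,"z": 1.5,"rx": 0,"ry": 0,"rz": 0},{"x": 0,"y": 0,"z": 0,"rx": 0,"ry": 0,"rz": 0},{"x": 0,"y": 0,"z": 0,"rx": 0,"ry": 0,"rz": 0}]'

```text
time_s: 11.1
ee_pos: [561.7, -24.2, 42.2]
ee_rot: [-179.9, -15.1, 56.0]
force: [-2.2, 2.0, 6.5]
gripper_width: 38.0
gripper_force: 25.0
```

move_arm --plan '[{"x": 0,"y": 0,"z": 0,"rx": 0,"ry": 0,"rz": 0},{"x": 0,"y": 0,"z": 0,"rx": 0,"ry": 0,"rz": 0},{"x": 0,"y": 0,"z": 0,"rx": 0,"ry": 0,"rz": 0},{"x": 0,"y": 0,"z": 0,"rx": 0,"ry": 0,"rz": 0},{"x": 0,"y": 0,"z": 0,"rx": 0,"ry": 0,"rz": 0},{"x": 0,"y": 0,"z": 0,"rx": 0,"ry": 0,"rz": 0}]' --grip 0.66

```text
time_s: 11.7
ee_pos: [561.4, -24.8, 40.7]
ee_rot: [-179.8, -15.0, 56.0]
force: [0.4, -0.7, 0.2]
gripper_width: 60.5
gripper_force: 0.0
```

move_arm --plan '[{"x": 2.6,"y": 0,"z": -10,"rx": 0,"ry": 0,"rz": 0},{"x": 8,"y": 0,"z": -30,"rx": 0,"ry": 0,"rz": 0},{"x": 10,"y": 0,"z": -38,"rx": 0,"ry": 0,"rz": 0},{"x": 10,"y": 0,"z": -38,"rx": 0,"ry": 0,"rz": 0},{"x": 10,"y": 0,"z": -38,"rx": 0,"ry": 0,"rz": 0},{"x": -38,"y": -15,"z": -15,"rx": 0,"ry": 0,"rz": 0},{"x": -38,"y": -15,"z": -15,"rx": 0,"ry": 0,"rz": 0},{"x": -38,"y": -15,"z": -15,"rx": 0,"ry": 0,"rz": 0},{"x": 0,"y": 0,"z": 0,"rx": 0,"ry": 0,"rz": 0},{"x": 0,"y": 0,"z": 0,"rx": 0,"ry": 0,"rz": 0}]'

```text
time_s: 12.7
ee_pos: [455.9, -102.0, 215.2]
ee_rot: [-180.0, -15.1, 55.9]
force: [0.7, -0.1, 0.7]
gripper_width: 60.1
gripper_force: 0.0
```

```bash
python3 - <<'E'
from h import *
f,_=look('w6',['long_core_mid','long_core','short_core','short_core_mid'])
core(f,(558.8,-29.7),r=60)
core(f,(507,21),r=65)
core(f,(441,51),r=55)
E
```

```text
t 12.7 [ 455.9 -102.   215.2] [-180.   -15.1   55.9]
long_core_mid [(0.96, [294.3, 103.0])]
long_core [(0.9, [293.1, 157.6])]
short_core [(0.83, [361.3, 151.8])]
short_core_mid [(0.71, [360.8, 114.4])]
3015 yaw 62.5247009039242 barrelslope -5.849618997009765 z [74.5 91.1] extmid [557.6 -27.7] 94.71023469334936 49.126343347069295 barrel b [np.float64(-20.91635870489729), np.float64(17.72013713566803)]
4792 yaw 135.7525392541827 barrelslope -35.01321805448042 z [73.7 88.8] extmid [508.4  25.5] 178.4337230440351 67.32689768363406 barrel b [np.float64(-33.931013904072714), np.float64(32.79350087969735)]
3277 yaw 58.40024745157229 barrelslope -2.6939305617069453 z [74.7 91.1] extmid [441.9  52.6] 97.56785790879115 60.22683609810436 barrel b [np.float64(-15.162994218607398), np.float64(20.034436301158546)]
```

View pics/w6.png

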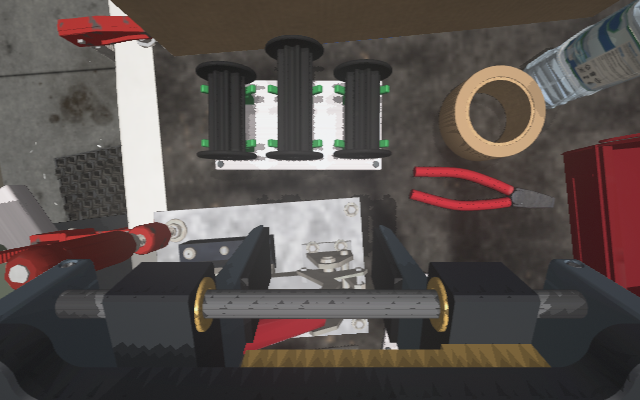

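The short core now lies in line with the row (flanges level near row 155; short at (362,110), long at (295,95), rack core at (227,110)), and nothing else moved. Before picking the long core, I'll measure the inspection head from close up.

move_arm --plan '[{"x": -27,"y": 15,"z": -27,"rx": 0,"ry": 0,"rz": 0},{"x": -27,"y": 15,"z": -27,"rx": 0,"ry": 0,"rz": 0},{"x": -27,"y": 15,"z": -27,"rx": 0,"ry": 0,"rz": 0},{"x": -27,"y": 15,"z": -27,"rx": 0,"ry": 0,"rz": 0},{"x": -27,"y": 15,"z": -27,"rx": 0,"ry": 0,"rz": 0},{"x": -27,"y": 15,"z": -27,"rx": 0,"ry": 0,"rz": 0},{"x": 0,"y": 0,"z": 0,"rx": -0.034,"ry": 0,"rz": 0.128},{"x": 0,"y": 0,"z": 0,"rx": -0.034,"ry": 0,"rz": 0.128},{"x": 0,"y": 0,"z": 0,"rx": -0.034,"ry": 0,"rz": 0.128},{"x": 0,"y": 0,"z": 0,"rx": -0.034,"ry": 0,"rz": 0.128}]'

```text
time_s: 13.95
ee_pos: [420.6, -316.4, 327.8]
ee_rot: [-179.7, -14.9, 25.4]
force: [0.1, 0.4, 0.7]
gripper_width: 60.6
gripper_force: 0.0
```

move_arm --plan '[{"x": 0,"y": 0,"z": 0,"rx": -0.034,"ry": 0,"rz": 0.128},{"x": 0,"y": 0,"z": 0,"rx": -0.034,"ry": 0,"rz": 0.128},{"x": 0,"y": 0,"z": 0,"rx": -0.034,"ry": 0,"rz": 0.128},{"x": 0,"y": 0,"z": 0,"rx": -0.034,"ry": 0,"rz": 0.128},{"x": 0,"y": 0,"z": 0,"rx": -0.034,"ry": 0,"rz": 0.128},{"x": 0,"y": 0,"z": 0,"rx": -0.034,"ry": 0,"rz": 0.128},{"x": 0,"y": 0,"z": 0,"rx": 0,"ry": 0.13,"rz": 0},{"x": 0,"y": 0,"z": 0,"rx": 0,"ry": 0.13,"rz": 0},{"x": 0,"y": 0,"z": 0,"rx": 0,"ry": 0,"rz": 0},{"x": 0,"y": 0,"z": 0,"rx": 0,"ry": 0,"rz": 0}]'

```text
time_s: 14.95
ee_pos: [420.4, -316.5, 328.8]
ee_rot: [-179.8, -29.6, -19.9]
force: [-0.2, -0.6, 0.1]
gripper_width: 60.4
gripper_force: 0.0
```

```bash
cat >> h.py <<'E'
def at(f,p):
    m=np.zeros((400,640),bool);u,v=int(round(p[0])),int(round(p[1]))
    if 0<=u<640 and 0<=v<400: m[v,u]=1
    q=pts(f,m);return q[0] if len(q) else None
E
python3 - <<'E'
from h import *
f,o=look('w7',['lens','head','focus'])
for n in o:
    for p,c in o[n]:print(n,p,at(f,c))
k=masks_of('wrist','head');print([(x['p'],x['box']) for x in k])
E
```

```text
t 14.95 [ 420.4 -316.5  328.8] [-179.8  -29.6  -19.9]
lens [(0.72, [361.1, 19.5])]
head []
focus []
lens 0.72 [ 573.8 -403.1  315.5]
[(0.84, [363.5, 12.7, 55.0, 24.2])]
```

View pics/w7.png

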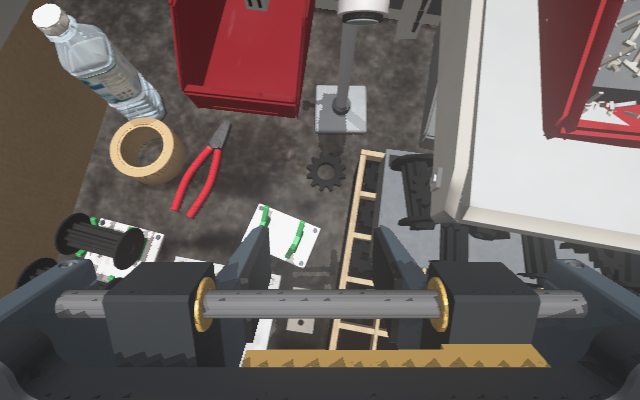

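The head shows only at the top edge, lens ring at (361,15), with the column foot at (341,108). I'll tilt the tool 15° more to bring it into the frame.

move_arm --plan '[{"x": 0,"y": 0,"z": 0,"rx": 0,"ry": 0.13,"rz": 0},{"x": 0,"y": 0,"z": 0,"rx": 0,"ry": 0.13,"rz": 0},{"x": 0,"y": 0,"z": 0,"rx": 0,"ry": 0,"rz": 0}]'

```text
time_s: 15.5
ee_pos: [418.0, -313.8, 324.2]
ee_rot: [-179.3, -43.8, -20.3]
force: [-0.8, 0.6, -1.3]
gripper_width: 60.3
gripper_force: 0.0
```

```bash
python3 - <<'E'
from h import *
f,o=look('w8',['lens','head'])
for n in o:
    for p,c in o[n]:print(n,p,at(f,c))
k=masks_of('wrist','head');print([(x['p'],x['box']) for x in k])
np.save('hm8.npy',k[0]['pixels'])
P=pts(f,k[0]['pixels']);print(len(P),P.min(0),P.max(0),np.median(P,0))
cv2.imwrite('pics/w8c.png',cv2.resize(f['img'][0:160,260:460,::-1],None,fx=3,fy=3,interpolation=cv2.INTER_CUBIC))
E
```

```text
t 15.5 [ 418.  -313.8  324.2] [-179.3  -43.8  -20.3]
lens [(0.61, [357.9, 63.3])]
head []
lens 0.61 [ 579.7 -406.9  304.9]
[(0.78, [361.9, 33.1, 57.1, 62.8])]
3199 [ 569.7 -578.4   49.5] [ 874.  -389.5  348.7] [ 588.7 -407.9  329.7]
```

View pics/w8c.png

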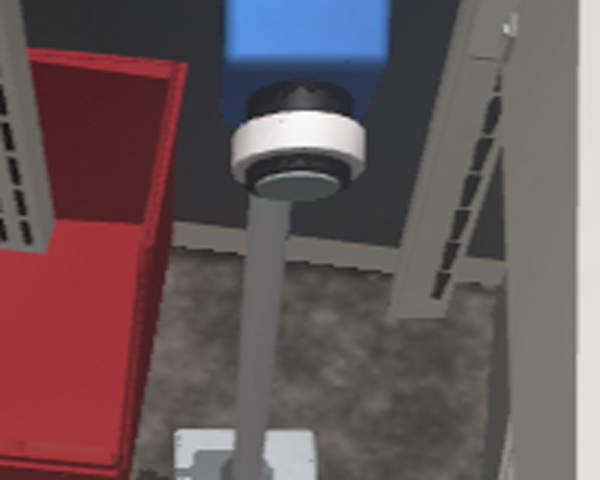

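```bash
python3 - <<'E'
from h import *
f=dict(np.load('w8.npz'));I=f['img'].astype(int)
h=cv2.cvtColor(f['img'],cv2.COLOR_RGB2HSV)
roi=np.zeros((400,640),bool);roi[0:60,325:400]=1
def plane(P):
    for _ in range(4):
        c=P.mean(0);n=np.linalg.svd(P-c)[2][2];r=(P-c)@n;P=P[abs(r)<2*r.std()+.3]
    return c,n if n[2]>0 else -n,r.std(),len(P)
blue=(h[...,0]>95)&(h[...,0]<125)&(h[...,1]>100)&roi
for nm,m in (('top',blue&(h[...,2]>170)),('front',blue&(h[...,2]<140))):
    m=cv2.erode(m.astype(np.uint8),np.ones((3,3)))>0
    P=pts(f,m)
    if len(P)>20:
        c,n,s,k=plane(P);n2=n if nm=='top' else n
        print(nm,k,c,np.round(n,3),'res',s,'tilt',np.degrees(np.arccos(n[2])),'az',np.degrees(np.arctan2(n[1],n[0])))
g=at(f,[359.3,61.7]);print('glass pix',[at(f,[u,v]) for u,v in((352,61),(359,62),(366,62),(359,59),(359,64))])
# column: grey pixels between z 40..260
P=pts(f);m=(P[:,0]>590)&(P[:,0]<720)&(P[:,1]>-480)&(P[:,1]<-380)&(P[:,2]>40)&(P[:,2]<260);Q=P[m]
for z in range(40,260,40):
    k=(Q[:,2]>=z)&(Q[:,2]<z+40);print('col',z,k.sum(),np.median(Q[k],0) if k.sum() else '')
# foot z~12
for t in('w7','w8','w4'):
    f=dict(np.load(t+'.npz'));P=pts(f);i=f['img'].reshape(-1,3)[f['z_map'].ravel()>0].max(1)
    m=(P[:,0]>560)&(P[:,0]<730)&(P[:,1]>-500)&(P[:,1]<-340)&(P[:,2]>9)&(P[:,2]<17)&(i>110)
    if m.sum()>50:print(t,m.sum(),cv2.minAreaRect(P[m][:,:2].astype(np.float32)),P[m].mean(0))
E
```

```text
top 863 [ 595.4 -413.   344.1] [-0.5  0.2  0.9] res 0.6963753461293701 tilt 31.6220430005534 az 159.35235702431376
front 418 [ 593.  -409.3  331.2] [ 0.8 -0.3  0.5] res 0.507077068551221 tilt 57.88410525696107 az -20.993958258588002
glass pix [array([ 579.1, -400.4,  309.4]), array([ 577.8, -406.8,  307.5]), array([ 576.4, -413.1,  306.8]), array([ 575.2, -405.1,  313.1]), array([ 580.1, -408.2,  303.2])]
col 40 150 [ 656.6 -433.8   59.4]
col 80 239 [ 657.5 -431.7   98.3]
col 120 220 [ 656.2 -434.3  141.3]
col 160 276 [ 656.2 -434.5  181.4]
col 200 278 [ 656.1 -434.5  217.2]
col 240 0 
w7 2048 ((675.1937255859375, -405.8037109375), (157.99267578125, 89.17741394042969), 69.7712631225586) [ 663.8 -430.8   12.3]
w8 1629 ((673.7185668945312, -408.4259033203125), (152.212158203125, 89.20313262939453), 69.66698455810547) [ 660.5 -433.4   12.3]
w4 4523 ((672.8366088867188, -411.3746337890625), (146.85667419433594, 89.86593627929688), 69.45767211914062) [ 666.3 -428.8   12.4]
```

Glass centre is at crop (298,185), i.e. full-frame (359,62). Both plane fits and the foot agree on line of sight: azimuth 159.4°, down 31.8°, and that puts the focus near (435,-352,212). Now back to the long core.

move_arm --plan '[{"x": 0,"y": 0,"z": 0,"rx": 0,"ry": -0.13,"rz": 0},{"x": 0,"y": 0,"z": 0,"rx": 0,"ry": -0.13,"rz": 0},{"x": 0,"y": 0,"z": 0,"rx": 0,"ry": -0.13,"rz": 0},{"x": 0,"y": 0,"z": 0,"rx": 0,"ry": -0.13,"rz": 0},{"x": 0,"y": 0,"z": 0,"rx": 0.034,"ry": 0,"rz": -0.128},{"x": 0,"y": 0,"z": 0,"rx": 0.034,"ry": 0,"rz": -0.128},{"x": 0,"y": 0,"z": 0,"rx": 0.034,"ry": 0,"rz": -0.128},{"x": 0,"y": 0,"z": 0,"rx": 0.034,"ry": 0,"rz": -0.128},{"x": 0,"y": 0,"z": 0,"rx": 0.034,"ry": 0,"rz": -0.128},{"x": 0,"y": 0,"z": 0,"rx": 0.034,"ry": 0,"rz": -0.128}]' --grip 0.68

```text
time_s: 16.7
ee_pos: [421.7, -317.4, 329.5]
ee_rot: [-179.8, -14.8, 26.0]
force: [-0.1, -0.5, -1.3]
gripper_width: 61.8
gripper_force: 0.0
```

move_arm --plan '[{"x": 0,"y": 0,"z": 0,"rx": 0.034,"ry": 0,"rz": -0.128},{"x": 0,"y": 0,"z": 0,"rx": 0.034,"ry": 0,"rz": -0.128},{"x": 0,"y": 0,"z": 0,"rx": 0.034,"ry": 0,"rz": -0.128},{"x": 0,"y": 0,"z": 0,"rx": 0.034,"ry": 0,"rz": -0.128},{"x": 0,"y": 0,"z": 0,"rx": 0,"ry": 0,"rz": 0},{"x": 0,"y": 0,"z": 0,"rx": 0,"ry": 0,"rz": 0}]'

```text
time_s: 17.3
ee_pos: [421.5, -316.7, 328.6]
ee_rot: [-179.7, -15.0, 56.0]
force: [-0.6, -0.2, 0.7]
gripper_width: 61.8
gripper_force: 0.0
```

```bash
python3 - <<'E'
from h import *
s=state();print(s['time_s'],s['ee_pos'],s['ee_rot'],s['gripper_width'])
goto((499.7,11.3,180),56,15)
E
```

```text
17.3 [ 421.5 -316.7  328.6] [-179.7  -15.    56. ] 61.77286511192872
tcp target [502.4  15.3 161.8] world d [  80.9  332.  -166.7] | shift in present tool axes [ 266.4 -117.7  244.5] | turn [-0.  0. -0.] | shift in target axes [ 266.5 -118.6  244. ]
```

move_arm --plan '[{"x": 38.7,"y": -14.8,"z": 10.4,"rx": 0,"ry": 0,"rz": 0},{"x": 38.7,"y": -14.8,"z": 10.4,"rx": 0,"ry": 0,"rz": 0},{"x": 38.7,"y": -14.8,"z": 10.4,"rx": 0,"ry": 0,"rz": 0},{"x": 38.7,"y": -14.8,"z": 10.4,"rx": 0,"ry": 0,"rz": 0},{"x": 38.7,"y": -14.8,"z": 10.4,"rx": 0,"ry": 0,"rz": 0},{"x": 38.7,"y": -14.8,"z": 10.4,"rx": 0,"ry": 0,"rz": 0},{"x": 38.7,"y": -14.8,"z": 10.4,"rx": 0,"ry": 0,"rz": 0},{"x": 38.7,"y": -14.8,"z": 10.4,"rx": 0,"ry": 0,"rz": 0},{"x": -10,"y": 0,"z": 39,"rx": 0,"ry": 0,"rz": 0},{"x": -10,"y": 0,"z": 39,"rx": 0,"ry": 0,"rz": 0}]'

```text
time_s: 18.3
ee_pos: [501.9, 18.7, 249.4]
ee_rot: [180.0, -15.2, 56.2]
force: [-0.3, -0.3, -0.9]
gripper_width: 61.7
gripper_force: 0.0
```

move_arm --plan '[{"x": -10,"y": 0,"z": 39,"rx": 0,"ry": 0,"rz": 0},{"x": -10,"y": 0,"z": 39,"rx": 0,"ry": 0,"rz": 0},{"x": 0,"y": 0,"z": 0,"rx": 0,"ry": 0,"rz": 0},{"x": 0,"y": 0,"z": 0,"rx": 0,"ry": 0,"rz": 0}]'

```text
time_s: 18.7
ee_pos: [501.8, 18.4, 169.1]
ee_rot: [-179.7, -15.1, 56.0]
force: [0.4, -0.6, 0.4]
gripper_width: 61.9
gripper_force: 0.0
```

```bash
python3 - <<'E'
from h import *
s=state();print(s['time_s'],s['ee_pos'],s['ee_rot'],s['gripper_width'])
f,o=look('w9',['long_core_mid','long_core'])
print(core(f,(507,21),r=50))
goto((499.7,11.3,60),56,15)
E
```

```text
18.7 [501.8  18.4 169.1] [-179.7  -15.1   56. ] 61.91787842714566
t 18.7 [501.8  18.4 169.1] [-179.7  -15.1   56. ]
long_core_mid [(0.66, [323.2, 224.9])]
long_core [(0.97, [320.9, 285.3])]
2887 yaw 51.072997133168435 barrelslope 4.638564279463708 z [73.5 88.9] extmid [508.4  24.7] 119.83750215049278 41.27663832432212 barrel b [np.float64(-18.211243937138846), np.float64(18.719246676262006)]
None
tcp target [502.4  15.3  41.8] world d [  -0.6   -2.7 -128.9] | shift in present tool axes [-36.4   1.  123.7] | turn [-0. -0.  0.] | shift in target axes [-35.9   1.  123.8]
```

View pics/w9.png

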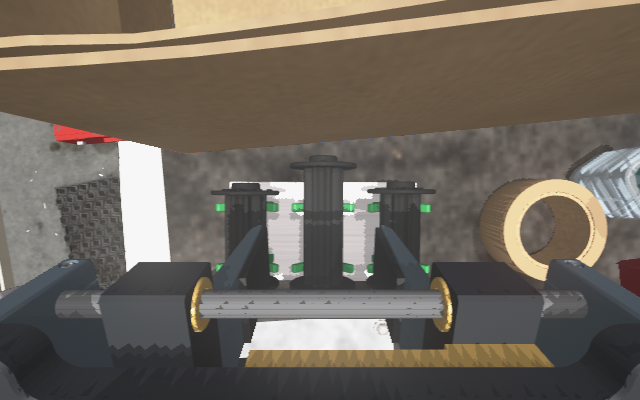

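The long core is centred between the fingers at (323,220), with both neighbours outside them. Descending.

move_arm --plan '[{"x": -10.2,"y": 0.4,"z": 35,"rx": 0,"ry": 0,"rz": 0},{"x": -10.2,"y": 0.3,"z": 35,"rx": 0,"ry": 0,"rz": 0},{"x": -7.8,"y": 0.3,"z": 27,"rx": 0,"ry": 0,"rz": 0},{"x": -5,"y": 0,"z": 17,"rx": 0,"ry": 0,"rz": 0},{"x": -2.9,"y": 0,"z": 9.8,"rx": 0,"ry": 0,"rz": 0},{"x": 0,"y": 0,"z": 0,"rx": 0,"ry": 0,"rz": 0},{"x": 0,"y": 0,"z": 0,"rx": 0,"ry": 0,"rz": 0}]'

```text
time_s: 19.55
ee_pos: [501.3, 15.8, 40.5]
ee_rot: [-179.9, -15.2, 56.1]
force: [-0.2, -1.3, 0.1]
gripper_width: 62.1
gripper_force: 0.0
```

move_arm --plan '[{"x": 0,"y": 0,"z": 0,"rx": 0,"ry": 0,"rz": 0},{"x": 0,"y": 0,"z": 0,"rx": 0,"ry": 0,"rz": 0},{"x": 0,"y": 0,"z": 0,"rx": 0,"ry": 0,"rz": 0},{"x": 0,"y": 0,"z": 0,"rx": 0,"ry": 0,"rz": 0},{"x": 0,"y": 0,"z": 0,"rx": 0,"ry": 0,"rz": 0},{"x": 0,"y": 0,"z": 0,"rx": 0,"ry": 0,"rz": 0}]' --grip 0 --squeeze 30

```text
time_s: 20.15
ee_pos: [501.1, 15.6, 39.8]
ee_rot: [-179.9, -15.1, 56.1]
force: [1.1, -0.9, 4.0]
gripper_width: 37.0
gripper_force: 30.0
```

move_arm --plan '[{"x": 2.6,"y": 0,"z": -10,"rx": 0,"ry": 0,"rz": 0},{"x": 7,"y": 0,"z": -27,"rx": 0,"ry": 0,"rz": 0},{"x": 10,"y": 0,"z": -37,"rx": 0,"ry": 0,"rz": 0},{"x": 10,"y": 0,"z": -37,"rx": 0,"ry": 0,"rz": 0},{"x": 10,"y": 0,"z": -37,"rx": 0,"ry": 0,"rz": 0},{"x": 10,"y": 0,"z": -37,"rx": 0,"ry": 0,"rz": 0},{"x": 8,"y": 0,"z": -28,"rx": 0,"ry": 0,"rz": 0},{"x": 0,"y": 0,"z": 0,"rx": 0,"ry": 0,"rz": 0},{"x": 0,"y": 0,"z": 0,"rx": 0,"ry": 0,"rz": 0}]'

```text
time_s: 21.05
ee_pos: [499.9, 15.6, 259.5]
ee_rot: [-179.7, -15.0, 56.1]
force: [0.0, 0.1, -1.0]
gripper_width: 37.4
gripper_force: 30.0
```

```bash
python3 - <<'E'
from h import *
s=state();print(s['time_s'],s['ee_pos'],s['ee_rot'],s['gripper_width'],s['gripper_force'],s['qpos'])
f,o=look('w10',['long_core_mid','long_core'])
P=pts(f);R=Rn.from_euler('xyz',s['ee_rot'],degrees=True)
T=R.inv().apply(P-np.array(s['ee_pos']))  # tool frame
g=f['img'].reshape(-1,3)[f['z_map'].ravel()>0].max(1)
# held core visible (tool frame): dark pts near grasp
m=(g<80)&(abs(T[:,1])<33)&(T[:,2]>-60)&(T[:,2]<25)&(T[:,0]>18)&(T[:,0]<130)
Q=T[m];print(len(Q),Q.min(0),Q.max(0))
k=(abs(Q[:,1])<6)&(Q[:,0]<Q[:,0].max()-20)
for x in range(20,130,8):
    j=(Q[:,0]>=x)&(Q[:,0]<x+8)
    if j.sum():print(x,j.sum(),'zmin',np.percentile(Q[j,2],3),'y',Q[j,1].min(),Q[j,1].max())
E
```

```text
21.05 [499.9  15.6 259.5] [-179.7  -15.    56.1] 37.43731544036861 29.990133941173553 [ -8.7   6.3 100.6  14.9  67.7  20.1]
t 21.05 [499.9  15.6 259.5] [-179.7  -15.    56.1]
long_core_mid [(0.77, [323.9, 248.3]), (0.24, [485.2, 280.6])]
long_core [(0.59, [321.1, 352.4])]
4653 [ 18.  -30.2 -59.5] [77.3 30.9 16.3]
20 598 zmin -34.59471472482781 y -17.24075422019857 19.111864103885534
28 501 zmin -31.66483195975551 y -16.487280895230686 19.089958107869332
36 469 zmin -29.54126421055119 y -17.04735608332947 19.081757354125585
44 472 zmin -27.232182481132718 y -17.06800308255967 19.02895014418943
52 464 zmin -25.16075770028077 y -22.342090255586324 23.65149264518265
60 974 zmin -22.57291671995421 y -28.628530850690662 30.886124358288974
68 848 zmin -33.05029914958393 y -28.031864384518038 30.338350828083456
76 6 zmin -11.962060063819917 y -8.930785267681571 9.914332093489655
```

The long core is held firmly, about 16° to the tool x axis with its middle roughly 12 mm ahead of the grasp. I'll draw back past the shelf, then turn in the clear.

move_arm --plan '[{"x": -32,"y": 11.3,"z": -15,"rx": 0,"ry": 0,"rz": 0},{"x": -32,"y": 11.3,"z": -15,"rx": 0,"ry": 0,"rz": 0},{"x": -32,"y": 11.3,"z": -15,"rx": 0,"ry": 0,"rz": 0},{"x": -32,"y": 11.3,"z": -15,"rx": 0,"ry": 0,"rz": 0},{"x": -32,"y": 11.3,"z": -15,"rx": 0,"ry": 0,"rz": 0},{"x": -32,"y": 11.3,"z": -15,"rx": 0,"ry": 0,"rz": 0},{"x": -32,"y": 11.3,"z": -15,"rx": 0,"ry": 0,"rz": 0},{"x": 0,"y": 0,"z": 0,"rx": 0.036,"ry": 0,"rz": -0.134},{"x": 0,"y": 0,"z": 0,"rx": 0.036,"ry": 0,"rz": -0.134},{"x": 0,"y": 0,"z": 0,"rx": 0.036,"ry": 0,"rz": -0.134}]'

```text
time_s: 22.2
ee_pos: [430.5, -231.3, 300.9]
ee_rot: [-179.6, -15.3, 80.2]
force: [-0.1, 0.7, -0.7]
gripper_width: 37.7
gripper_force: 30.0
```

move_arm --plan '[{"x": 0,"y": 0,"z": 0,"rx": 0.036,"ry": 0,"rz": -0.134},{"x": 0,"y": 0,"z": 0,"rx": 0.036,"ry": 0,"rz": -0.134},{"x": 0,"y": 0,"z": 0,"rx": 0.036,"ry": 0,"rz": -0.134},{"x": 0,"y": 0,"z": 0,"rx": 0.036,"ry": 0,"rz": -0.134},{"x": 0,"y": 0,"z": 0,"rx": 0.036,"ry": 0,"rz": -0.134},{"x": 0,"y": 0,"z": 0,"rx": 0.036,"ry": 0,"rz": -0.134},{"x": 0,"y": 0,"z": 0,"rx": 0.036,"ry": 0,"rz": -0.134},{"x": 0,"y": 0,"z": 0,"rx": 0.036,"ry": 0,"rz": -0.134},{"x": 0,"y": 0,"z": 0,"rx": 0.036,"ry": 0,"rz": -0.134},{"x": 0,"y": 0,"z": 0,"rx": 0.036,"ry": 0,"rz": -0.134}]'

```text
time_s: 23.2
ee_pos: [431.0, -230.8, 300.8]
ee_rot: [179.8, -15.5, 159.9]
force: [1.0, 0.7, -0.7]
gripper_width: 37.5
gripper_force: 30.0
```

```bash
cat >> h.py <<'E'
def fin(lens=(578,-406.3,307),az=159.4,down=31.8,beta=15.8,mid=(11.55,0,-16.7),out=180,roll=0):
    e=np.radians([az,down]);d=np.array([np.cos(e[1])*np.cos(e[0]),np.cos(e[1])*np.sin(e[0]),-np.sin(e[1])])
    R=Rn.from_rotvec(d*np.radians(roll))*Rn.from_euler('xyz',[180,0,az],degrees=True)*Rn.from_rotvec([0,np.radians(beta-down),0])
    foc=np.array(lens)+out*d; print('focus',foc,'core ax',R.apply([np.cos(np.radians(beta)),0,np.sin(np.radians(beta))]),d)
    delta(foc-R.apply(mid),R)
E
python3 - <<'E'
from h import *
s=state();print(s['time_s'],s['ee_pos'],s['ee_rot'],s['gripper_width'],s['gripper_force'],s['qpos'])
fin()
E
```

```text
23.2 [ 431.  -230.8  300.8] [179.8 -15.5 159.9] 37.53107331889034 29.9887552857399 [-28.2  16.5  81.5  -2.   97.3 -98. ]
focus [ 434.8 -352.5  212.1] core ax [-0.8  0.3 -0.5] [-0.8  0.3 -0.5]
tcp target [ 449.5 -358.   199.3] world d [  18.5 -127.2 -101.5] | shift in present tool axes [ -86.  -113.3   81.2] | turn [ 0.  -0.6  0. ] | shift in target axes [ -31.7 -112.5  114.7]
```

```bash
python3 - <<'E'
from h import *
d=np.array([-.796,.299,-.527]);d/=np.linalg.norm(d);foc=np.array([434.8,-352.5,212.1])
F=dict(np.load('f1.npz'));T={k[3:]:F[k] for k in F if k.startswith('top')};S={k[4:]:F[k] for k in F if k.startswith('side')}
for nm,f in [('top',T),('side',S)]+[(t,dict(np.load(t+'.npz'))) for t in('w1','w4','w7')]:
    P=pts(f);r=P-foc;a=r@d;q=np.linalg.norm(r-np.outer(a,d),axis=1)
    m=(a>-62)&(a<70)&(q<70)&(P[:,2]>80)&(P[:,2]<260)
    if m.sum():
        i=np.argsort(q[m])[:1];print(nm,m.sum(),'closest to axis',q[m][i],P[m][i],'a',a[m][i], np.percentile(P[m][:,2],[50,99]))
E
```

```text
top 94 closest to axis [36.4] [[ 403.4 -370.7  170.6]] a [41.4] [167.7 258. ]
side 279 closest to axis [39.4] [[ 403.1 -371.9  167. ]] a [43.2] [159.8 258.2]
w1 1260 closest to axis [37.3] [[ 402.6 -370.   167.9]] a [43.7] [167.9 259. ]
w4 1191 closest to axis [37.5] [[ 402.6 -370.6  168.4]] a [43.2] [166.8 169.4]
w7 276 closest to axis [54.3] [[ 406.5 -372.   145.4]] a [51.8] [168.8 259.8]
```

move_arm --plan '[{"x": 0,"y": 0,"z": 0,"rx": 0,"ry": -0.137,"rz": 0},{"x": 0,"y": 0,"z": 0,"rx": 0,"ry": -0.137,"rz": 0},{"x": 0,"y": 0,"z": 0,"rx": 0,"ry": -0.137,"rz": 0},{"x": 0,"y": 0,"z": 0,"rx": 0,"ry": -0.137,"rz": 0},{"x": 0,"y": 0,"z": 0,"rx": 0,"ry": 0,"rz": 0},{"x": 0,"y": 0,"z": 0,"rx": 0,"ry": 0,"rz": 0}]'

```text
time_s: 23.8
ee_pos: [430.9, -230.9, 302.1]
ee_rot: [179.9, 15.9, 159.5]
force: [1.1, -0.4, -0.6]
gripper_width: 37.4
gripper_force: 30.0
```

```bash
python3 - <<'E'
from h import *
s=state();print(s['time_s'],s['ee_pos'],s['ee_rot'],s['gripper_width'],s['gripper_force'],s['qpos'])
fin()
E
```

```text
23.8 [ 430.9 -230.9  302.1] [179.9  15.9 159.5] 37.387230325156565 29.99001145362854 [ -31.7   -0.6  102.     3.6   63.  -102.4]
focus [ 434.8 -352.5  212.1] core ax [-0.8  0.3 -0.5] [-0.8  0.3 -0.5]
tcp target [ 449.5 -358.   199.3] world d [  18.6 -127.1 -102.8] | shift in present tool axes [ -31.4 -112.7  115.6] | turn [ 0. -0.  0.] | shift in target axes [ -31.4 -112.4  115.9]
```

```bash
python3 - <<'E'
from h import *
F=dict(np.load('f1.npz'));T={k[3:]:F[k] for k in F if k.startswith('top')};S={k[4:]:F[k] for k in F if k.startswith('side')}
for nm,f in [('top',T),('side',S)]+[(t,dict(np.load(t+'.npz'))) for t in('w4',)]:
    P=pts(f);m=(P[:,0]>330)&(P[:,0]<540)&(P[:,1]>-460)&(P[:,1]<-270)&(P[:,2]>190)&(P[:,2]<650)
    if nm=='w4':
        pass
    Q=P[m];print(nm,len(Q))
    if len(Q): print(Q[np.linspace(0,len(Q)-1,12).astype(int)])
E
```

```text
top 1715
[[ 498.6 -459.3  646.4]
 [ 480.2 -452.9  494. ]
 [ 464.1 -448.1  507.8]
 [ 454.2 -455.2  503.2]
 [ 434.7 -422.6  644.9]
 [ 437.7 -438.3  502.8]
 [ 441.8 -432.   295.2]
 [ 423.5 -424.2  499.8]
 [ 417.2 -455.9  502.4]
 [ 415.8 -425.8  307.9]
 [ 405.9 -424.8  299.8]
 [ 385.8 -459.7  298.8]]
side 2375
[[ 483.7 -459.6  501.3]
 [ 470.6 -448.7  491.9]
 [ 406.6 -427.   495.2]
 [ 445.  -429.9  479.3]
 [ 478.2 -445.3  458. ]
 [ 445.7 -426.2  456. ]
 [ 416.1 -414.7  445.7]
 [ 424.2 -440.5  305. ]
 [ 423.  -424.1  300. ]
 [ 396.  -450.6  270.9]
 [ 436.2 -422.3  266.7]
 [ 440.2 -429.2  191.4]]
w4 74614
[[ 388.3 -298.7  262.1]
 [ 455.7 -368.3  303.1]
 [ 470.6 -349.6  352.5]
 [ 398.2 -282.4  362.8]
 [ 400.2 -288.3  362.9]
 [ 379.8 -275.2  363.4]
 [ 466.3 -361.1  359.3]
 [ 453.  -345.3  367.8]
 [ 388.4 -284.8  375.1]
 [ 455.7 -346.6  375.4]
 [ 416.4 -313.7  377.4]
 [ 481.5 -365.6  382.9]]
```

The cloud shows a shelf side about 65 mm to the right of the inspection point, from about z 190 to 500, and the wide gripper body would hit it. I'll roll the tool about 40° around the core's axis so the body leans left.

move_arm --plan '[{"x": 0,"y": 0,"z": 0,"rx": 0.134,"ry": 0,"rz": 0.038},{"x": 0,"y": 0,"z": 0,"rx": 0.134,"ry": 0,"rz": 0.038},{"x": 0,"y": 0,"z": 0,"rx": 0.134,"ry": 0,"rz": 0.038},{"x": 0,"y": 0,"z": 0,"rx": 0.134,"ry": 0,"rz": 0.038},{"x": 0,"y": 0,"z": 0,"rx": 0.134,"ry": 0,"rz": 0.038},{"x": 0,"y": 0,"z": 0,"rx": 0,"ry": 0,"rz": 0},{"x": 0,"y": 0,"z": 0,"rx": 0,"ry": 0,"rz": 0}]'

```text
time_s: 24.5
ee_pos: [432.9, -230.3, 301.2]
ee_rot: [-145.7, 18.9, 149.1]
force: [0.4, -0.3, -1.2]
gripper_width: 37.9
gripper_force: 30.0
```

```bash
python3 - <<'E'
from h import *
s=state();print(s['time_s'],s['ee_pos'],s['ee_rot'],s['gripper_width'],s['gripper_force'],s['qpos'])
R=Rn.from_euler('xyz',s['ee_rot'],degrees=True);print('back dir',-R.as_matrix()[:,2],'yaxis',R.as_matrix()[:,1])
fin(roll=40)
g=np.array(s['ee_pos'])
# clearance of the body box at target against obstacle cloud (top, side)
e=np.radians([159.4,31.8]);d=np.array([np.cos(e[1])*np.cos(e[0]),np.cos(e[1])*np.sin(e[0]),-np.sin(e[1])])
Rt=Rn.from_rotvec(d*np.radians(40))*Rn.from_euler('xyz',[180,0,159.4],degrees=True)*Rn.from_rotvec([0,np.radians(-16),0])
tcp=np.array([578,-406.3,307])+180*d+np.array([0,4,3])-Rt.apply([11.55,0,-16.7])
F=dict(np.load('f1.npz'))
for c in('top','side'):
    f={k[len(c):]:F[k] for k in F if k.startswith(c)};P=pts(f);P=P[(P[:,0]>250)&(P[:,0]<600)&(P[:,1]<-50)&(P[:,1]>-520)]
    T=Rt.inv().apply(P-tcp)
    for nm,(hx,hy,z0,z1) in {'body':(38,89,-200,-79),'fingers':(16,34,-79,2),'wrist':(60,60,-400,-200),'cam':(60,40,-200,-120)}.items():
        dx=np.maximum(abs(T[:,0]-(85 if nm=='cam' else 0))-(30 if nm=='cam' else hx),0);dy=np.maximum(abs(T[:,1])-hy,0);dz=np.maximum(np.maximum(z0-T[:,2],T[:,2]-z1),0)
        q=np.sqrt(dx**2+dy**2+dz**2);i=q.argmin();print(c,nm,q[i],P[i])
E
```

```text
24.5 [ 432.9 -230.3  301.2] [-145.7   18.9  149.1] 37.935953441601676 29.99035209417343 [ -4.2   6.8 103.  -40.1  75.5 -45.1]
back dir [0.1 0.6 0.8] yaxis [ 0.6  0.6 -0.5]
focus [ 434.8 -352.5  212.1] core ax [-0.8  0.3 -0.5] [-0.8  0.3 -0.5]
tcp target [ 442.9 -368.7  203.1] world d [  10.  -138.4  -98.1] | shift in present tool axes [-43.6 -27.  162. ] | turn [ 0. -0.  0.] | shift in target axes [-43.6 -23.3 162.6]
top body 40.824359375566324 [ 413.3 -418.5  306.6]
top fingers 32.81114273208827 [ 420.5 -415.3  248.4]
top wrist 9.698524533951085 [ 554.7 -193.3  395.8]
top cam 84.2873225146537 [ 372.  -128.7  204.1]
side body 40.16119440435405 [ 423.1 -419.6  305.7]
side fingers 31.501070514585976 [ 429.6 -417.5  248.6]
side wrist 8.82623733571337 [ 553.8 -193.1  394.4]
side cam 88.34744184296287 [ 379.8 -134.   190.1]
```

```bash
python3 - <<'E'
from h import *
e=np.radians([159.4,31.8]);d=np.array([np.cos(e[1])*np.cos(e[0]),np.cos(e[1])*np.sin(e[0]),-np.sin(e[1])])
F=dict(np.load('f1.npz'));f={k[3:]:F[k] for k in F if k.startswith('top')};g={k[4:]:F[k] for k in F if k.startswith('side')}
P=np.r_[pts(f),pts(g)];P=P[(P[:,0]>250)&(P[:,0]<700)&(P[:,1]<0)&(P[:,1]>-520)]
for roll in(0,15,20,25,30,35,40):
    Rt=Rn.from_rotvec(d*np.radians(roll))*Rn.from_euler('xyz',[180,0,159.4],degrees=True)*Rn.from_rotvec([0,np.radians(-16),0])
    tcp=np.array([578,-406.3,307])+180*d+np.array([0,4,3])-Rt.apply([11.55,0,-16.7])
    T=Rt.inv().apply(P-tcp);o=[]
    for nm,(hx,hy,z0,z1) in {'body':(38,89,-200,-79),'fingers':(16,34,-79,2),'wrist':(60,60,-400,-200)}.items():
        q=np.sqrt(np.maximum(abs(T[:,0])-hx,0)**2+np.maximum(abs(T[:,1])-hy,0)**2+np.maximum(np.maximum(z0-T[:,2],T[:,2]-z1),0)**2)
        i=q.argmin();o.append((nm,round(q[i],1),np.round(P[i])))
    print(roll,-Rt.as_matrix()[:,2],o)
E
```

```text
0 [-0.3  0.1  1. ] [('body', np.float64(0.0), array([ 437., -425.,  291.])), ('fingers', np.float64(24.1), array([ 438., -388.,  175.])), ('wrist', np.float64(5.7), array([ 421., -413.,  444.]))]
15 [-0.2  0.3  0.9] [('body', np.float64(0.0), array([ 423., -421.,  308.])), ('fingers', np.float64(31.6), array([ 438., -388.,  175.])), ('wrist', np.float64(52.8), array([ 421., -413.,  444.]))]
20 [-0.1  0.4  0.9] [('body', np.float64(6.0), array([ 423., -421.,  308.])), ('fingers', np.float64(33.4), array([ 438., -388.,  175.])), ('wrist', np.float64(66.4), array([ 555., -203.,  420.]))]
25 [-0.1  0.5  0.9] [('body', np.float64(14.5), array([ 423., -421.,  308.])), ('fingers', np.float64(34.6), array([ 430., -415.,  254.])), ('wrist', np.float64(49.9), array([ 555., -203.,  420.]))]
30 [-0.   0.5  0.9] [('body', np.float64(23.1), array([ 423., -421.,  308.])), ('fingers', np.float64(34.2), array([ 430., -418.,  249.])), ('wrist', np.float64(33.7), array([ 554., -196.,  427.]))]
35 [0.  0.6 0.8] [('body', np.float64(31.7), array([ 423., -420.,  306.])), ('fingers', np.float64(33.0), array([ 430., -418.,  249.])), ('wrist', np.float64(21.0), array([ 554., -196.,  411.]))]
40 [0.1 0.6 0.8] [('body', np.float64(40.2), array([ 423., -420.,  306.])), ('fingers', np.float64(31.5), array([ 430., -418.,  249.])), ('wrist', np.float64(8.8), array([ 554., -193.,  394.]))]
```

move_arm --plan '[{"x": 0,"y": 0,"z": 0,"rx": -0.084,"ry": 0,"rz": -0.024},{"x": 0,"y": 0,"z": 0,"rx": -0.084,"ry": 0,"rz": -0.024},{"x": 0,"y": 0,"z": 0,"rx": 0,"ry": 0,"rz": 0},{"x": 0,"y": 0,"z": 0,"rx": 0,"ry": 0,"rz": 0}]'

```text
time_s: 24.9
ee_pos: [430.4, -232.1, 302.9]
ee_rot: [-154.5, 17.8, 151.3]
force: [-0.3, 0.1, -1.1]
gripper_width: 37.6
gripper_force: 30.0
```

```bash
python3 - <<'E'
from h import *
s=state();print(s['time_s'],s['ee_pos'],s['ee_rot'],s['gripper_width'],s['gripper_force'],s['qpos'])
fin(roll=30,lens=(578,-402.3,310))
E
```

```text
24.9 [ 430.4 -232.1  302.9] [-154.5   17.8  151.3] 37.62610568538231 29.99019831418991 [ -9.8   2.8 103.3 -32.1  69.2 -56.7]
focus [ 434.8 -348.5  215.1] core ax [-0.8  0.3 -0.5] [-0.8  0.3 -0.5]
tcp target [ 444.9 -362.5  204.5] world d [  14.5 -130.5  -98.5] | shift in present tool axes [-41.7 -46.7 151.7] | turn [ 0. -0.  0.] | shift in target axes [-41.7 -43.8 152.5]
```

move_arm --plan '[{"x": -8,"y": -9,"z": 30,"rx": 0,"ry": 0,"rz": 0},{"x": -8,"y": -9,"z": 30,"rx": 0,"ry": 0,"rz": 0},{"x": -8,"y": -9,"z": 30,"rx": 0,"ry": 0,"rz": 0},{"x": 0,"y": 0,"z": 0,"rx": 0,"ry": 0,"rz": 0}]'

```text
time_s: 25.3
ee_pos: [437.9, -308.7, 239.7]
ee_rot: [-154.4, 17.3, 151.3]
force: [-0.8, -0.2, -1.2]
gripper_width: 37.6
gripper_force: 30.0
```

move_arm --plan '[{"x": -6,"y": -6,"z": 20,"rx": 0,"ry": 0,"rz": 0},{"x": -6,"y": -6,"z": 20,"rx": 0,"ry": 0,"rz": 0},{"x": -4,"y": -4,"z": 14,"rx": 0,"ry": 0,"rz": 0},{"x": -1.5,"y": -2,"z": 7.5,"rx": 0,"ry": 0,"rz": 0},{"x": 0,"y": 0,"z": 0,"rx": 0,"ry": 0,"rz": 0},{"x": 0,"y": 0,"z": 0,"rx": 0,"ry": 0,"rz": 0},{"x": 0,"y": 0,"z": 0,"rx": 0,"ry": 0,"rz": 0}]'

```text
time_s: 26.0
ee_pos: [446.7, -359.4, 203.4]
ee_rot: [-154.5, 17.7, 151.5]
force: [0.3, 0.5, -0.1]
gripper_width: 37.4
gripper_force: 30.0
```

```bash
python3 - <<'E'
from h import *
np.set_printoptions(precision=2,suppress=True)
s=state();print(s['time_s'],s['ee_pos'],s['ee_rot'],s['gripper_width'],s['gripper_force'],s['force'],s['torque'])
fin(roll=30,lens=(578,-402.3,310))
lens=np.array([578,-406.3,307]);e=np.radians([159.4,31.8]);d=np.array([np.cos(e[1])*np.cos(e[0]),np.cos(e[1])*np.sin(e[0]),-np.sin(e[1])])
# check the held core from the cameras: points near the line of sight
for c in('side','top','wrist'):
    f=grab_frame(c);P=pts(f);g=f['img'].reshape(-1,3)[f['z_map'].ravel()>0].max(1)
    a=(P-lens)@d;q=np.linalg.norm(P-lens-np.outer(a,d),axis=1);m=(a>95)&(a<265)&(q<40)&(g<80)
    print(c,m.sum());Q=P[m];a=a[m];q=q[m]
    if m.sum()>30:
        for lo in range(100,260,10):
            k=(a>=lo)&(a<lo+10)
            if k.sum():print(lo,k.sum(),'rmax',q[k].max(),np.median(Q[k],0))
    print(landmark_of(c,'long_core_mid')[:1],landmark_of(c,'long_core')[:1],proj(f,lens+180*d),proj(f,lens+122.5*d))
    if c=='side':save(f,'side2.png')
    np.savez('end_'+c+'.npz',**{k:np.array(v) for k,v in f.items()})
E
```

```text
26.0 [ 446.66 -359.39  203.41] [-154.49   17.72  151.53] 37.365263386352474 29.990243017673492 [ 0.33  0.55 -0.12] [ 0.38 -0.13 -0.01]
focus [ 434.8  -348.48  215.15] core ax [-0.8   0.3  -0.53] [-0.8   0.3  -0.53]
tcp target [ 444.85 -362.52  204.47] world d [-1.81 -3.12  1.06] | shift in present tool axes [-0.23 -3.7   0.61] | turn [0.02 0.   0.01] | shift in target axes [-0.25 -3.69  0.69]
side 349
120 1 rmax 22.7341373544822 [ 473.7  -349.8   252.92]
130 4 rmax 23.611423691475718 [ 469.69 -349.5   248.79]
140 4 rmax 21.04910558745409 [ 459.13 -347.79  242.49]
150 3 rmax 22.158120601684782 [ 452.58 -344.86  238.24]
160 1 rmax 21.293068597110754 [ 447.03 -342.32  236.1 ]
170 13 rmax 39.262583723463706 [ 429.81 -345.5   232.15]
180 17 rmax 34.370961016310595 [ 423.2  -337.64  223.12]
190 53 rmax 30.443701340917794 [ 422.71 -327.24  215.  ]
200 58 rmax 30.70194385914756 [ 416.51 -323.07  210.  ]
210 60 rmax 29.15861404278389 [ 408.13 -320.8   204.81]
220 56 rmax 31.482414439800223 [ 400.43 -318.04  199.15]
230 65 rmax 39.70958142428299 [ 390.28 -313.7   197.49]
240 14 rmax 28.0450936
[... 785 characters left out ...]
5.71]
150 59 rmax 39.963983729783536 [ 442.98 -348.02  235.63]
160 1493 rmax 39.94034196951656 [ 443.07 -340.87  232.87]
170 2134 rmax 39.98673192535556 [ 434.52 -339.44  228.79]
180 2405 rmax 39.971271516669376 [ 427.66 -335.07  221.8 ]
190 1439 rmax 27.907641343472164 [ 420.08 -331.17  217.79]
200 1446 rmax 27.988451813661115 [ 412.03 -328.16  212.68]
210 1451 rmax 28.496164638409347 [ 404.07 -324.95  207.43]
220 1471 rmax 28.6040723033365 [ 396.08 -322.05  202.29]
230 2235 rmax 39.98137737422675 [ 387.34 -314.67  202.72]
240 287 rmax 22.59463864391898 [ 383.68 -317.6   191.51]
[{'point': [322.4, 248.6], 'p': 0.81}] [{'point': [322.1, 354.6], 'p': 0.65}] [[310.95 243.86]] [[310.95 347.65]]
```

The core lies on the line of sight: it spans 122–245 mm from the lens, and its axis agrees within about 0.02 rad. One small correction, settle, then hand in.

move_arm --plan '[{"x": 0,"y": -2,"z": 0.5,"rx": 0.01,"ry": 0,"rz": 0},{"x": 0,"y": -2,"z": 0,"rx": 0,"ry": 0,"rz": 0},{"x": 0,"y": 0,"z": 0,"rx": 0,"ry": 0,"rz": 0},{"x": 0,"y": 0,"z": 0,"rx": 0,"ry": 0,"rz": 0},{"x": 0,"y": 0,"z": 0,"rx": 0,"ry": 0,"rz": 0},{"x": 0,"y": 0,"z": 0,"rx": 0,"ry": 0,"rz": 0}]'

```text
time_s: 27.05
ee_pos: [444.2, -363.0, 204.0]
ee_rot: [-153.9, 17.7, 151.5]
force: [0.0, -0.2, 0.2]
gripper_width: 37.7
gripper_force: 30.0
```

```bash
python3 - <<'E'
from h import *
s=state();print(s['time_s'],s['ee_pos'],s['ee_rot'],s['gripper_force'],s['force'])
fin(roll=30,lens=(578,-402.3,310))
f=grab_frame('top');core(f,(558.8,-29.7),r=55)
print(job_done())
E
```

```text
27.05 [ 444.2 -363.   204. ] [-153.9   17.7  151.5] 29.990287721157074 [ 0.  -0.2  0.2]
focus [ 434.8 -348.5  215.1] core ax [-0.8  0.3 -0.5] [-0.8  0.3 -0.5]
tcp target [ 444.9 -362.5  204.5] world d [0.7 0.4 0.5] | shift in present tool axes [-0.5  0.5 -0.6] | turn [ 0. -0.  0.] | shift in target axes [-0.5  0.5 -0.6]
312 yaw 56.59998861936418 barrelslope 0.32350138553093594 z [75.1 92.6] extmid [561.3 -24.6] 97.81569658729441 54.77960123596358 barrel b [np.float64(-15.085035669172296), np.float64(15.823531882457411)]
the job is handed in; nothing more can be done
None
```

I handed the job in at 27 s: the short core lies released in the rack, and the gripper holds the long core about 5 mm by my measurement from the inspection point, in line with the lens to about 0.02 rad; no verdict came back.

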